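Sort the trolley top: brake pad, spanner and socket

TASK

Clear the parts on the trolley top into their places by kind: the spanner lying flat in the long tray, the socket standing upright in the square bin, and the brake pad standing on its long edge in the slot of the pad rack. The pad lies flat, so first lean it on the sloping rest and let go of it there, then take it again by its thickness and stand it in the slot. Set each thing down rather than dropping it, and leave the multimeter and the spray can where they are.

Things in the scene. Friction and masses are not known exactly. Their poses are not given: they have to be found in the camera images.
- pad_center (a point): Centre of the loose brake pad: a rectangular slab 130 mm long (its x), 56 mm wide (its y) and 18 mm thick (its z), about 0.3 kg. Steel back plate 7 mm thick over the full length, grey friction lining 11 mm thick over the middle 104 mm of the length. It starts flat on the trolley top with the plate down, so its centre is 9 mm up; both ends and both faces are equivalent for the job.
- spanner_center (a point): Centre (half-way up) of the steel combination spanner lying flat: 165 mm long along its x, shank 16 mm wide and 10 mm thick, ring head 28 mm wide at -x, open jaw 32 mm wide at +x.
- socket_center (a point): Centre of the dark steel impact socket, which stands on its end: 36 mm in diameter over the lower half (33 mm above), 78 mm tall, its axis is z.
- rest_seat (a point): Where the pad's centre is when the pad leans on the fixed grey steel sloping rest (an easel), 62 mm above the trolley top. x, y level, z up; the slope rises towards its +y at 45 degrees. Leaning pad: its length along this x, its width up the slope, its upper face looking towards -y and up.
- rest: The sloping rest itself, same axes; origin under its middle. Two arms 10 mm wide at x = -34 and +34 mm carry the pad's face, a lug 23 mm long at the foot of each, square to the slope, its lower long edge. Arms reach 47 mm up the slope from the lugs. The 58 mm gap between arms and between lugs is free for a finger, down to a base plate 4 mm thick.
- rack_slot (a point): Fixed pad rack of grey sheet: the centre of the slot's floor, 6 mm above the trolley top. The slot is 142 mm long (its x), 27 mm wide (its y) and open at the top; its walls stand 26 mm above its floor, so the pad standing in it projects 30 mm.
- tray_floor (a point): Fixed long shallow grey spanner tray: the centre of its inner floor, 4 mm above the trolley top. Inside 197 mm (its x) by 102 mm (its y), walls 4 mm thick and 22 mm high above the inner floor. A spanner lies along its x.
- bin_floor (a point): Fixed square grey bin for sockets: the centre of its inner floor, 4 mm above the trolley top. Inside 116 mm by 116 mm, walls 4 mm thick and 41 mm high above the inner floor.
- multimeter_center (a point): Centre of the loose blue multimeter lying flat beyond the work, 190 x 92 mm, 45 mm thick plus a 10 mm dial; not to be disturbed.
- spray_center (a point): Centre of the loose spray can standing at the left edge of the work, 64 mm in diameter and 150 mm tall; not to be disturbed.

How it is judged:
On the way:
1. the brake pad leans on the sloping rest, let go (distance between pad_center and rest_seat below 0.03 m and angle between pad_center's own z axis and vertical between 0.5 and 1.05 rad and contact force between the fingers and pad below 0.1 N), for 0.2 s.
At the end, for the whole second after the job is handed in: Pad on a long edge in the slot (centre within 12 mm along it, face within 24 deg of upright); spanner flat on the tray floor (centre within 30 mm of its centre lengthwise, 45 mm across); socket upright on the bin floor, within 45 mm of its centre each way; all at rest (x of pad_center in the frame of rack_slot between -0.012 and 0.012 m and y of pad_center in the frame of rack_slot between -0.014 and 0.014 m and z of pad_center in the frame of rack_slot between 0.018 and 0.036 m and angle between pad_center's own z axis and vertical between 1.15 and 1.99 rad and angle between pad_center's own x axis and vertical between 1.44 and 1.7 rad and x of spanner_center in the frame of tray_floor between -0.03 and 0.03 m and y of spanner_center in the frame of tray_floor between -0.045 and 0.045 m and z of spanner_center in the frame of tray_floor between -0.003 and 0.012 m and angle between spanner_center's own x axis and vertical between 1.45 and 1.69 rad and angle between spanner_center's own y axis and vertical between 1.45 and 1.69 rad and x of socket_center in the frame of bin_floor between -0.045 and 0.045 m and y of socket_center in the frame of bin_floor between -0.045 and 0.045 m and z of socket_center in the frame of bin_floor between 0.033 and 0.044 m and angle between socket_center's own x axis and vertical between 1.45 and 1.69 rad and angle between socket_center's own y axis and vertical between 1.45 and 1.69 rad and linear speed of each of pad, spanner, socket below 0.02 m/s); the robot touches nothing.
It fails at once if a spanner let go more than 60 mm up (height (world z) of spanner_center above 0.06 m and contact force between the fingers and spanner below 0.05 N).
It fails at once if the socket let go with its centre more than 90 mm up (height (world z) of socket_center above 0.09 m and contact force between the fingers and socket below 0.05 N).
It fails at once if the pad let go with its centre more than 110 mm up (height (world z) of pad_center above 0.11 m and contact force between the fingers and pad below 0.05 N).
It fails at once if the multimeter or the spray can moved more than 25 mm (distance of any of multimeter_center, spray_center from where it was at the start of the episode above 0.025 m).
It also fails if it takes over 72 s, if anything falls off the work surface, if the arm or the gripper's body presses on something with over 40 N, if the wrist force passes 120 N, or if a joint passes its speed limit or range.

ROBOT

A 7-joint arm with a two-finger parallel gripper is mounted at the origin on the work surface. World frame = base frame: x ahead of the robot, y to its left, z up, the work surface at z = 0. Lengths are in m, angles in rad, forces in N, time in s.
With the tool pointing down it reaches from about 0.4 to 0.85 m from the base axis. Payload 10.4 kg.
Tool frame: the origin (TCP) lies at the very end of the fingers, on their centre line; the grasp point (between the pads) lies 19 mm behind it; z points along the fingers, y is the direction in which the jaws open and shut (so a half turn about z gives the same grasp; the last joint's range is limited). The gripper opens to 85 mm and grips with 20 to 120 N. Pads are 22 mm wide; open, the fingers measure 114 mm over their backs; the gripper's body (76 mm by 85 mm) begins 54 mm behind the grasp point. The pads swing forward as they close: fully open they stand 13 mm farther back than shut.
Start: joints at [-1.217, 0.332, -0.065, 1.46, 0.022, 1.35, -0.088], TCP at [0.23, 0.581, 0.231] pointing down, gripper open.
Joint ranges: [-2.6, 2.6], [-0.5, 2.12], [-1.47, 1.34], [0.16, 2.42], [-1.27, 4.41], [0.06, 2.06], [-2.6, 2.6]. Speed limits (rad/s): [2.22, 2.22, 2.79, 2.79, 3.14, 3.14, 3.14].

INTERFACE

Orientations are given as a unit quaternion [x, y, z, w].
In Python, from workcell import get_obs, camera, camera_info, hand_in gives the robot as it stands.
- The arm moves only by the tool move_arm, never from a script. Its argument "moves" is a list of rows, each a list of 3 entries, a list of its own where there are three numbers: the shift along the tool's x, y, z in units of 25 mm (1.0 is 25 mm), then the turn, a rotation vector about the tool's x, y, z in degrees, then the opening, from 0 (shut) to 1 (fully open). A call has 1 to 5 rows; each row shifts and turns the commanded pose from where the row before left it, along the tool's axes as they then stand; what a row does not reach is not made up. A row lasts 1/8 s, in which the tool goes at most 62.5 mm and 10.7 degrees, less where a joint would pass 70% of its speed; a pose out of reach is approached as far as the arm can. A call is refused whole if a number of a shift passes 1 or a number of a turn 10.7, either way. A call with a gripper value outside its range is refused whole. The fingers move at their own pace and stop on an object; "squeeze" is the grip in N (left out, the last holds). Time passes only in rows, so rows that do not move let the fingers close. It gives the time, the measured TCP pose, the force and the opening at its end, in the units of the state.
- get_obs(): the state, without advancing time (a new reading comes with each control period).
- camera(name): name is "scene" or "top" or "wrist"; returns the picture (480x640x3 uint8, red, green, blue); there is no depth.
- camera_info(name): a dict with "fx", "fy", "cx", "cy" (pixels), "D" ([k1, k2, p1, p2, k3] as OpenCV has them; the pictures are not rectified), "origin" and "rotation" of the camera in the world. Camera axes: x right, y down, z forward; pixel columns grow to the right and rows downward; lengths in m; the calibration is good to about 2 mm. A picture is of the moment at which its call begins: read the wrist's pose just before it. camera_info takes no time and is no camera call; for the wrist camera it gives the pose at the moment of the call.
- hand_in(): hands the job in, once; it reports no verdict.
The state is a dict: "clock": time; "joint_pos": joint angles; "joint_velocities": joint speeds; "tau": joint torques, N m; "position": TCP position; "ee_rot": TCP orientation; "ft_force": force on the tool from outside, world axes, zero at the start; "torque": the same for the moment, N m; "grip_width": opening from 0.0 (shut) to 1.0 (fully open).
Only numpy, scipy, OpenCV 4.12 (cv2) and the standard library are available. Lean on these libraries where they do the work, as an engineer would, in place of code of your own. Each camera call takes 0.05 s, during which the arm holds its last target. There are 200 camera calls.

## Working session

There is one attempt and no reset: what is moved stays moved. The work goes in short steps, Python scripts to look and compute and a tool call to move; the robot and the scene stay as the last step left them, time stands still between calls to the robot, and variables do not carry over. Pictures are saved under pics/ and viewed, about 8 in all and at most 12, crops included, and the job is handed in when it is done.

Besides the shell and the picture viewer there is one more tool, called as a command line: name --argument value ..., lists and objects as JSON in quotes. move_arm: Moves the arm, as the interface text tells. Its arguments: {"type":"object","properties":{"moves":{"type":"array","items":{"type":"array"}},"squeeze":{"type":"number"}},"required":["moves"]}

```bash
mkdir -p pics; ls; python3 - <<'E'
from workcell import *
import cv2,numpy as np
for n in("scene","top","wrist"):
    i=camera_info(n); print(n,{k:np.round(v,4).tolist() for k,v in i.items()})
    cv2.imwrite(f"pics/{n}0.png",camera(n)[:,:,::-1])
print(get_obs())
E
```

```text
pics
scene {'fx': 592.1466, 'fy': 592.1466, 'cx': 325.9433, 'cy': 237.8766, 'D': [-0.0364, 0.0, 0.0, 0.0, 0.0], 'origin': [1.4588, 0.1685, 0.8068], 'rotation': [0.6063, 0.6714, -0.3142, -0.2879]}
top {'fx': 436.9676, 'fy': 436.9676, 'cx': 314.4143, 'cy': 240.8642, 'D': [-0.0926, 0.0, 0.0, 0.0, 0.0], 'origin': [0.432, 0.0903, 1.0981], 'rotation': [-0.7017, 0.7072, -0.0619, 0.0605]}
wrist {'fx': 405.5724, 'fy': 405.5724, 'cx': 320.3861, 'cy': 240.3991, 'D': [-0.0619, 0.0, 0.0, 0.0, 0.0], 'origin': [0.1606, 0.6084, 0.3742], 'rotation': [0.8179, 0.5561, 0.0833, 0.1222]}
{'clock': 0.15, 'joint_pos': array([-1.21659954,  0.33272411, -0.06471136,  1.46071788,  0.02163207,
        1.34992689, -0.08846302]), 'joint_velocities': array([ 0.00137644, -0.00269067, -0.00059826, -0.00199689, -0.00024036,
        0.00129994, -0.00068132]), 'tau': array([-1.30424201e-04, -6.25827599e+01,  4.85059340e-02, -3.91849172e+01,
        1.62128935e-02,  7.54442794e-03, -1.22494663e-05]), 'position': array([0.22986562, 0.58089341, 0.23071494]), 'ee_rot': array([ 1.87250953e-01,  9.82311961e-01, -5.36036384e-04, -6.44923141e-05]), 'ft_force': array([1.06249399, 0.01760828, 0.09759164]), 'torque': array([ 0.0172189 ,  0.05404322, -0.01649379]), 'grip_width': 0.9979873248170652}
```

View pics/top0.png

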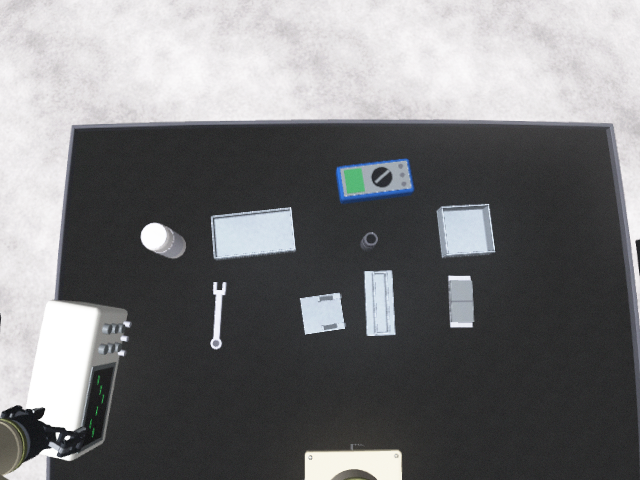

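View pics/scene0.png

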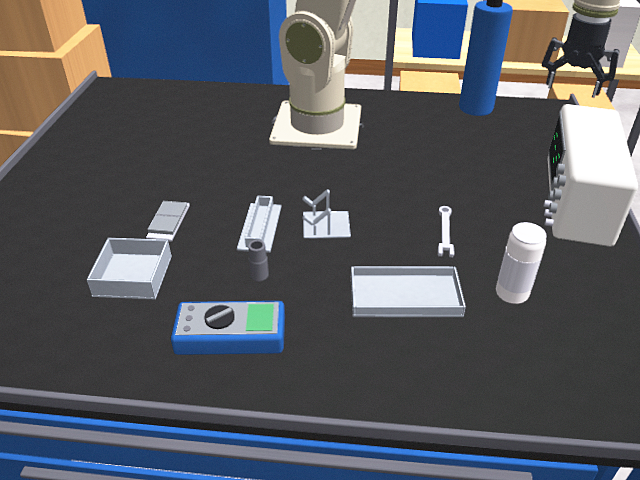

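The top view shows the spray can at (162,240), tray (253,233), multimeter (375,180), socket (369,241), bin (466,231), spanner (218,315), rest (322,313), rack (380,303) and pad (461,301). In the scene view the rest's arms are at about (320,205). Next I'll zoom in and measure.

```bash
cat > h.py <<'E'
import cv2,numpy as np
from scipy.spatial.transform import Rotation as R
from workcell import *
class Cam:
    def __init__(s,i):
        s.K=np.array([[i['fx'],0,i['cx']],[0,i['fy'],i['cy']],[0,0,1.]]);s.D=np.array(i['D'])
        r=np.array(i['rotation']);s.R=R.from_quat(r).as_matrix() if r.size==4 else r
        s.o=np.array(i['origin'])
    def rays(s,px):
        u=cv2.undistortPoints(np.array(px,float).reshape(-1,1,2),s.K,s.D)[:,0]
        d=np.c_[u,np.ones(len(u))]@s.R.T
        return d/np.linalg.norm(d,axis=1)[:,None]
    def plane(s,px,z):
        d=s.rays(px);return s.o+d*((z-s.o[2])/d[:,2])[:,None]
    def proj(s,P):
        Rw=s.R.T;return cv2.projectPoints(np.array(P,float).reshape(-1,3),cv2.Rodrigues(Rw)[0],-Rw@s.o,s.K,s.D)[0][:,0]
def tri(obs):  # [(cam,px)] -> point, rms miss
    A=np.zeros((3,3));b=np.zeros(3);L=[]
    for c,p in obs:
        d=c.rays([p])[0];M=np.eye(3)-np.outer(d,d);A+=M;b+=M@c.o;L.append((M,c.o))
    X=np.linalg.solve(A,b);return X,np.sqrt(np.mean([np.sum((M@(X-o))**2) for M,o in L]))
E
python3 - <<'E'
from h import *
t=cv2.imread("pics/top0.png");s=cv2.imread("pics/scene0.png")
T=Cam(camera_info("top"))
hsv=cv2.cvtColor(t,cv2.COLOR_BGR2HSV)
m=((hsv[...,2]>90)).astype(np.uint8)*255
roi=np.zeros_like(m);roi[140:360,135:520]=255
m&=roi
cs,_=cv2.findContours(m,cv2.RETR_EXTERNAL,cv2.CHAIN_APPROX_NONE)
for c in cs:
    if cv2.contourArea(c)<60: continue
    b=cv2.boxPoints(cv2.minAreaRect(c))
    print(np.round(cv2.minAreaRect(c)[0]),np.round(T.plane(b,0.0)[:,:2],3).tolist())
a=cv2.resize(t[255:350,285:405],None,fx=3.3,fy=3.3,interpolation=cv2.INTER_CUBIC)
b=cv2.resize(s[180:290,230:360],None,fx=3,fy=3,interpolation=cv2.INTER_CUBIC)
H=max(a.shape[0],b.shape[0]);o=np.zeros((H,a.shape[1]+b.shape[1],3),np.uint8)
o[:a.shape[0],:a.shape[1]]=a;o[:b.shape[0],a.shape[1]:]=b
cv2.imwrite("pics/crop1.png",o);print(o.shape)
E
```

```text
[322. 313.] [[0.481, 0.127], [0.495, 0.023], [0.404, 0.012], [0.39, 0.114]]
[218. 315.] [[0.356, 0.349], [0.523, 0.344], [0.521, 0.311], [0.354, 0.316]]
[461. 301.] [[0.534, -0.25], [0.535, -0.315], [0.402, -0.312], [0.401, -0.248]]
[379. 303.] [[0.546, -0.034], [0.549, -0.109], [0.387, -0.111], [0.384, -0.038]]
[368. 241.] [[0.619, -0.023], [0.653, -0.057], [0.629, -0.079], [0.596, -0.045]]
[163. 240.] [[0.623, 0.552], [0.691, 0.522], [0.634, 0.406], [0.568, 0.437]]
[252. 233.] [[0.693, 0.362], [0.715, 0.148], [0.598, 0.135], [0.576, 0.345]]
[465. 230.] [[0.713, -0.229], [0.729, -0.375], [0.588, -0.379], [0.574, -0.236]]
[374. 180.] [[0.824, 0.033], [0.85, -0.168], [0.748, -0.175], [0.723, 0.023]]
(330, 786, 3)
```

View pics/crop1.png

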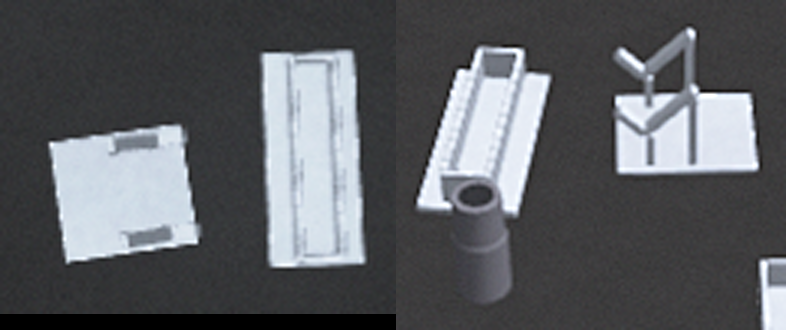

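In this crop, the rest's lugs are on the right (world −y) and its arms rise towards world +y, so its yaw is about +8° and its x is roughly world x. I'll raise the arm, move over the middle and take a wrist overview.

move_arm --moves '[[[0,0,-1],[0,0,0],1],[[0,0,-1],[0,0,0],1],[[0,0,-1],[0,0,-10],1],[[0,0,-1],[0,0,-10],1],[[0,0,0],[0,0,0],1]]'

```text
clock: 0.78
position: [0.2302, 0.5817, 0.333]
ee_rot: [0.014, 1.0, 0.001, 0.0]
ft_force: [0.9, -0.3, -0.8]
grip_width: 0.999
```

move_arm --moves '[[[-0.65,-0.95,0],[0,0,0],1],[[-0.65,-0.95,0],[0,0,0],1],[[-0.65,-0.95,0],[0,0,0],1],[[-0.65,-0.95,0],[0,0,0],1],[[-0.65,-0.95,0],[0,0,0],1]]'

```text
clock: 1.4
position: [0.3082, 0.459, 0.3299]
ee_rot: [0.016, 1.0, -0.001, -0.0]
ft_force: [0.3, -0.3, 1.2]
grip_width: 1.001
```

move_arm --moves '[[[-0.65,-0.95,0],[0,0,0],1],[[-0.65,-0.95,0],[0,0,0],1],[[-0.65,-0.95,0],[0,0,0],1],[[-0.65,-0.95,0],[0,0,0],1],[[-0.65,-0.95,0],[0,0,0],1]]'

```text
clock: 2.02
position: [0.386, 0.3381, 0.33]
ee_rot: [0.016, 1.0, -0.001, -0.001]
ft_force: [-0.4, 0.2, 0.2]
grip_width: 1.0
```

```bash
python3 - <<'E'
from h import *
import json
i=camera_info("wrist");im=camera("wrist")
json.dump({k:np.array(v).tolist() for k,v in i.items()},open("w1.json","w"))
cv2.imwrite("pics/w1.png",im[:,:,::-1]);o=get_obs()
print(o['clock'],o['position'],o['ee_rot'],o['joint_pos'],i['origin'],Cam(i).R[:,2])
E
```

```text
2.075 [0.38868102 0.33448226 0.33026491] [ 1.80249779e-02  9.99836989e-01 -1.04681969e-03  3.33378004e-06] [-0.87620276  0.04642507  0.0786837   1.59195062 -0.00221277  1.50488049
  0.73729112] [0.31163737 0.34058461 0.47367675] [ 0.29174784 -0.0086056  -0.95645655]
```

View pics/w1.png

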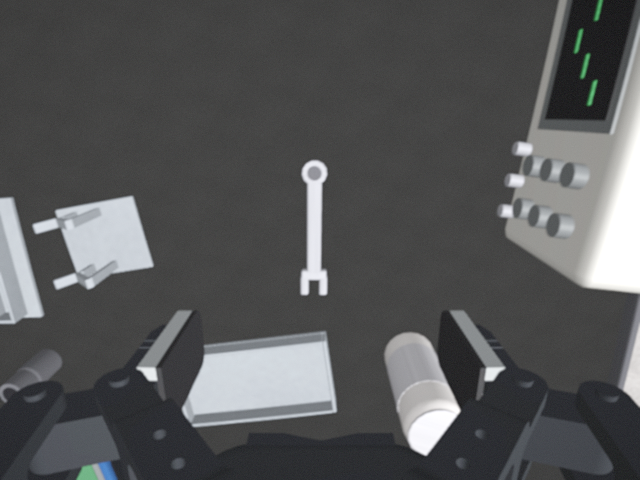

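The wrist view shows the spanner (ring at (314,172), jaw at (314,285)), the tray (260,378), the rest (105,237) and the spray can (420,385). Now I'll measure the spanner, tray and rest.

```bash
cat >> h.py <<'E'
def load(n):
    import json
    return Cam(json.load(open(n+".json")))
def blobs(im,thr=110,amin=60,roi=None):
    g=cv2.cvtColor(im,cv2.COLOR_BGR2GRAY);m=(g>thr).astype(np.uint8)
    if roi: z=np.zeros_like(m);x0,y0,x1,y1=roi;z[y0:y1,x0:x1]=1;m&=z
    return m,[c for c in cv2.findContours(m,cv2.RETR_EXTERNAL,cv2.CHAIN_APPROX_NONE)[0] if cv2.contourArea(c)>amin]
E
python3 - <<'E'
from h import *
T=Cam(camera_info("top"));S=Cam(camera_info("scene"));W=load("w1")
t=cv2.imread("pics/top0.png");s=cv2.imread("pics/scene0.png");w=cv2.imread("pics/w1.png")
def ends(im,roi):
    _,c=blobs(im,110,30,roi);c=max(c,key=cv2.contourArea)
    b=cv2.boxPoints(cv2.minAreaRect(c));
    d=[np.linalg.norm(b[0]-b[1]),np.linalg.norm(b[1]-b[2])]
    e=[(b[0]+b[1])/2,(b[2]+b[3])/2] if d[0]<d[1] else [(b[1]+b[2])/2,(b[3]+b[0])/2]
    e.sort(key=lambda p:p[1]);return e
ew=ends(w,(290,150,340,310));et=ends(t,(200,270,235,360))[::-1];es=ends(s,(430,200,460,260))
for k in (0,1):
    print("spanner end",k,tri([(W,ew[k]),(T,et[k])]),tri([(W,ew[k]),(S,es[k])]),tri([(W,ew[k]),(T,et[k]),(S,es[k])]),
      "z=5mm:",W.plane([ew[k]],.008)[0],T.plane([et[k]],.008)[0])
def quad(im,roi,thr=110):
    _,c=blobs(im,thr,60,roi);c=max(c,key=cv2.contourArea)
    h=cv2.convexHull(c);e=.01
    while len(a:=cv2.approxPolyDP(h,e*cv2.arcLength(h,True),True))>4: e+=.005
    return a[:,0]
print("tray top quad",quad(t,(205,195,305,265)).tolist(),"scene",quad(s,(345,255,470,322)).tolist())
print("bin top quad",quad(t,(430,195,500,262)).tolist(),"scene",quad(s,(85,230,175,300)).tolist())
print("rack",quad(t,(355,262,402,345)).tolist())
print("pad",quad(t,(440,268,480,335)).tolist(),quad(s,(140,195,195,240)).tolist())
E
```

```text
spanner end 0 (array([0.35680036, 0.33077104, 0.00977932]), np.float64(0.0013805266820624282)) (array([0.35816125, 0.33414206, 0.01145352]), np.float64(0.0025741098146762546)) (array([0.35694087, 0.33281929, 0.01009621]), np.float64(0.0031145900911803137)) z=5mm: [0.35811085 0.33153129 0.008     ] [0.35555903 0.3303448  0.008     ]
spanner end 1 (array([0.52075971, 0.32498072, 0.01568735]), np.float64(0.0010219686141651992)) (array([0.5258904 , 0.32670601, 0.00632261]), np.float64(0.0012163786145251265)) (array([0.5237111 , 0.32667427, 0.00563009]), np.float64(0.002335322670929559)) z=5mm: [0.52493228 0.32555786 0.008     ] [0.52081881 0.32575998 0.008     ]
tray top quad [[290, 207], [294, 250], [214, 258], [211, 216]] scene [[456, 269], [463, 316], [353, 315], [352, 266]]
bin top quad [[488, 204], [494, 251], [442, 257], [437, 210]] scene [[174, 230], [155, 298], [92, 296], [107, 238]]
rack [[391, 270], [395, 334], [367, 335], [364, 271]]
pad [[449, 275], [470, 276], [471, 327], [450, 326]] [[189, 203], [172, 239], [140, 239], [163, 201]]
```

move_arm --moves '[[[-0.45,-0.03,1],[0,0,0],0.6],[[-0.45,-0.03,1],[0,0,0],0.6],[[-0.45,-0.03,1],[0,0,0],0.6],[[-0.45,-0.03,1],[0,0,0],0.6],[[-0.3,-0.03,1],[0,0,0],0.6]]'

```text
clock: 2.7
position: [0.4381, 0.3335, 0.2043]
ee_rot: [0.016, 1.0, -0.001, -0.001]
ft_force: [-0.3, -0.0, 0.0]
grip_width: 0.598
```

move_arm --moves '[[[0,0,1],[0,0,0],0.6],[[0,0,1],[0,0,0],0.6],[[0,0,1],[0,0,0],0.6],[[0,0,1],[0,0,0],0.6],[[0,0,0],[0,0,0],0.6]]'

```text
clock: 3.32
position: [0.4367, 0.3328, 0.1038]
ee_rot: [0.015, 1.0, -0.002, -0.002]
ft_force: [0.1, 0.5, 0.3]
grip_width: 0.604
```

```bash
cat >> h.py <<'E'
def shot(n):
    import json
    i=camera_info("wrist");im=camera("wrist")[:,:,::-1].copy()
    json.dump({k:np.array(v).tolist() for k,v in i.items()},open(n+".json","w"));cv2.imwrite(f"pics/{n}.png",im)
    return Cam(i),im
def delta(target):  # world point -> tool units from the measured TCP
    o=get_obs();return R.from_quat(o['ee_rot']).inv().apply(np.array(target)-o['position'])/.025
E
python3 - <<'E'
from h import *
W,im=shot("w2");o=get_obs();print(o['clock'],o['position'],R.from_quat(o['ee_rot']).as_matrix().round(3).tolist(),o['grip_width'])
_,cs=blobs(im,110,60)
for c in cs:
    b=cv2.boxPoints(cv2.minAreaRect(c));print(np.round(b).tolist(),W.plane(b,.008)[:,:2].round(4).tolist())
print(W.proj([[.44,.329,.008],o['position']]))
E
```

```text
3.375 [0.43746107 0.33350819 0.10540953] [[-1.0, 0.03, -0.002], [0.03, 1.0, -0.002], [0.002, -0.002, -1.0]] 0.6021443447559381
[[461.0, 436.0], [510.0, 436.0], [510.0, 479.0], [461.0, 479.0]] [[0.5897, 0.4327], [0.592, 0.4701], [0.6353, 0.4761], [0.6325, 0.4367]]
[[242.0, 430.0], [336.0, 421.0], [338.0, 438.0], [244.0, 447.0]] [[0.5785, 0.2715], [0.5723, 0.3402], [0.5878, 0.3411], [0.5943, 0.2711]]
[[515.0, 445.0], [519.0, 417.0], [533.0, 419.0], [529.0, 447.0]] [[0.6009, 0.4749], [0.5743, 0.4743], [0.5769, 0.4852], [0.6036, 0.4862]]
[[115.0, 398.0], [175.0, 394.0], [181.0, 479.0], [122.0, 483.0]] [[0.5496, 0.1813], [0.5459, 0.2261], [0.6264, 0.2186], [0.632, 0.1691]]
[[395.0, 298.0], [426.0, 295.0], [438.0, 396.0], [406.0, 400.0]] [[0.4754, 0.3798], [0.4736, 0.4002], [0.5533, 0.4126], [0.5553, 0.3902]]
[[203.0, 398.0], [215.0, 295.0], [246.0, 298.0], [235.0, 401.0]] [[0.5495, 0.2462], [0.4698, 0.2633], [0.4727, 0.2837], [0.5527, 0.2686]]
[[-0.0, 245.0], [26.0, 245.0], [26.0, 315.0], [0.0, 315.0]] [[0.4322, 0.1253], [0.4327, 0.1436], [0.4824, 0.1307], [0.4822, 0.1112]]
[[289.0, 366.0], [291.0, 109.0], [341.0, 109.0], [339.0, 366.0]] [[0.5244, 0.3085], [0.3568, 0.3186], [0.3579, 0.347], [0.5257, 0.343]]
[[314.3318196  248.15615965]
 [321.62353119 318.53772565]]
```

View pics/w2.png

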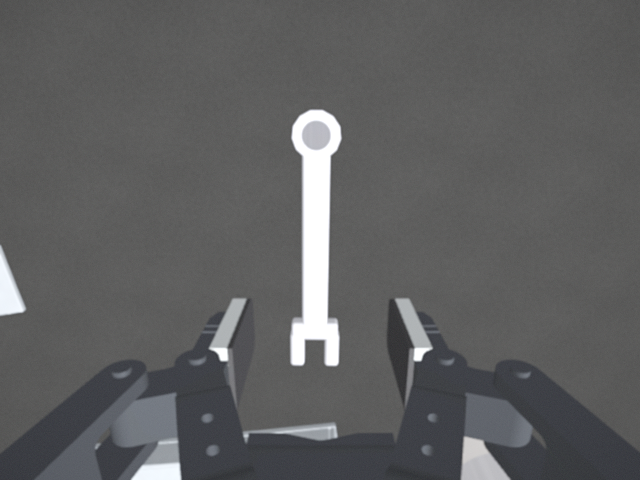

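The spanner is centred between the fingers to within 4 mm, with its shank at columns 302–330. I'll correct for that, go down and grip.

move_arm --moves '[[[-0.14,-0.16,1],[0,0,0],0.5],[[0,0,1],[0,0,0],0.5],[[0,0,1],[0,0,0],0.5],[[0,0,0.7],[0,0,0],0.5],[[0,0,0.4],[0,0,0],0.4]]' --squeeze 50

```text
clock: 4.0
position: [0.4417, 0.3301, 0.0036]
ee_rot: [0.014, 1.0, 0.0, 0.0]
ft_force: [0.4, 0.2, 0.4]
grip_width: 0.4
```

move_arm --moves '[[[0,0,0],[0,0,0],0],[[0,0,0],[0,0,0],0],[[0,0,0],[0,0,0],0],[[0,0,0],[0,0,0],0],[[0,0,0],[0,0,0],0]]' --squeeze 50

```text
clock: 4.62
position: [0.4417, 0.3301, 0.004]
ee_rot: [0.014, 1.0, 0.0, 0.0]
ft_force: [-0.7, 0.9, 1.1]
grip_width: 0.167
```

move_arm --moves '[[[0,0,-1],[0,0,0],0],[[0,0,-1],[0,0,0],0],[[0,0,-1],[0,0,0],0],[[0,0,-0.6],[0,0,0],0],[[0,0,0],[0,0,0],0]]'

```text
clock: 5.25
position: [0.442, 0.3304, 0.0945]
ee_rot: [0.014, 1.0, 0.001, 0.001]
ft_force: [0.5, -0.6, -1.6]
grip_width: 0.166
```

```bash
python3 - <<'E'
from h import *
T=Cam(camera_info("top"));S=Cam(camera_info("scene"))
def fit(P,name):
    for z in (0,.02,.026,.045,.06): pass
top=T.plane([[290,207],[211,216]],.026);near=T.plane([[294,250],[214,258]],0)
P=np.r_[top,near][:,:2];print("tray",P.round(4).tolist(),"sides",np.linalg.norm(P[0]-P[1]),np.linalg.norm(P[0]-P[2]),np.linalg.norm(P[1]-P[3]),np.linalg.norm(P[2]-P[3]),"c",P.mean(0),"yaw",np.degrees(np.arctan2(*(P[1]-P[0])[::-1])))
# scene: rim far (from scene cam) corners = top of image
rs=S.plane([[456,269],[352,266]],.026);rb=S.plane([[463,316],[353,315]],0);P=np.r_[rs,rb][:,:2]
print("tray scene",P.round(4).tolist(),P.mean(0))
top=T.plane([[488,204],[437,210]],.045);near=T.plane([[494,251],[442,257]],0)
P=np.r_[top,near][:,:2];print("bin",P.round(4).tolist(),P.mean(0))
rs=S.plane([[107,238],[170,240]],.045);rb=S.plane([[155,298],[92,296]],0);P=np.r_[rs,rb][:,:2];print("bin scene",P.round(4).tolist(),P.mean(0))
# heights by two views: rim corner nearest (tray) 
print("tray rim corners by 2 views",tri([(T,(211,216)),(S,(463,296))]),tri([(T,(294,247)),(S,(352,266))]))
o=get_obs();print(o['position'],o['grip_width'])
E
```

```text
tray [[0.7071, 0.1485], [0.6856, 0.3485], [0.6011, 0.1395], [0.582, 0.3434]] sides 0.20120257694365679 0.10636400766137098 0.10375663439513633 0.2048094913336362 c [0.64392484 0.24497951] yaw 96.1331651000457
tray scene [[0.5858, 0.3413], [0.5983, 0.1385], [0.6856, 0.3512], [0.7039, 0.1482]] [0.64341605 0.24481775]
bin [[0.7075, -0.3515], [0.6923, -0.2193], [0.5941, -0.3764], [0.5799, -0.2384]] [ 0.64346073 -0.29644033]
bin scene [[0.5878, -0.3591], [0.5804, -0.23], [0.6999, -0.2301], [0.7078, -0.3524]] [ 0.64395747 -0.29288196]
tray rim corners by 2 views (array([0.68071611, 0.3440001 , 0.0466534 ]), np.float64(0.0004271306328140606)) (array([0.6038174 , 0.13842046, 0.03094572]), np.float64(0.00031299083939128204))
[0.44197901 0.33036316 0.09453593] 0.16566497707522362
```

move_arm --moves '[[[-0.91,-0.35,0],[0,0,9.1],0],[[-0.95,-0.2,0],[0,0,9.1],0],[[-0.97,-0.05,0],[0,0,9.1],0],[[-0.97,0.1,0],[0,0,9.1],0],[[-0.94,0.26,0],[0,0,9.1],0]]'

```text
clock: 5.88
position: [0.5539, 0.2823, 0.0923]
ee_rot: [0.402, 0.916, -0.001, -0.0]
ft_force: [0.2, 0.9, -1.3]
grip_width: 0.161
```

move_arm --moves '[[[-0.89,0.4,0],[0,0,9.1],0],[[-0.81,0.54,0],[0,0,9.1],0],[[-0.72,0.66,0],[0,0,9.1],0],[[-0.6,0.76,0],[0,0,9.1],0],[[0,0,0],[0,0,0],0]]'

```text
clock: 6.5
position: [0.6443, 0.2434, 0.0919]
ee_rot: [0.667, 0.745, -0.001, 0.0]
ft_force: [-0.0, -0.3, -2.1]
grip_width: 0.165
```

```bash
cat >> h.py <<'E'
def qdown(yang,tilt=0):  # tool pointing down, tool y at world angle yang (deg); tilt about tool x (deg)
    a=np.radians(yang);y=np.array([np.cos(a),np.sin(a),0]);z=np.array([0,0,-1.])
    return R.from_matrix(np.c_[np.cross(y,z),y,z])*R.from_rotvec([np.radians(tilt),0,0])
def plan(target,Rt,p0=None,R0=None,n=None):  # rows from measured (or given) pose to the target, shift then turn
    o=get_obs();p=np.array(o['position'] if p0 is None else p0);R0=R.from_quat(o['ee_rot']) if R0 is None else R0
    rv=(R0.inv()*Rt).as_rotvec();d=np.array(target)-p
    m=max(np.degrees(np.abs(rv)).max()/10.3,np.abs(d).max()/.024,np.linalg.norm(d)/.03,1)
    n=n or int(np.ceil(m));st=R.from_rotvec(rv/n);Rk=R0
    for k in range(n):
        print([np.round(Rk.inv().apply(d/n)/.025,2).tolist(),np.round(np.degrees(rv/n),1).tolist()]);Rk=Rk*st
E
python3 - <<'E'
from h import *
o=get_obs();print(o['position'],o['joint_pos'].round(2));plan([.644,.245,.05],qdown(6.1))
c=camera("top");cv2.imwrite("pics/t2.png",c[:,:,::-1])
W,im=shot("w3")
E
```

```text
[0.64428856 0.24344875 0.09193868] [-0.72  0.6   0.42  1.45 -0.25  1.15 -0.15]
[[0.03, -0.0, 0.84], [-0.0, 0.1, 0.1]]
[[0.03, -0.0, 0.84], [-0.0, 0.1, 0.1]]
```

View pics/w3.png

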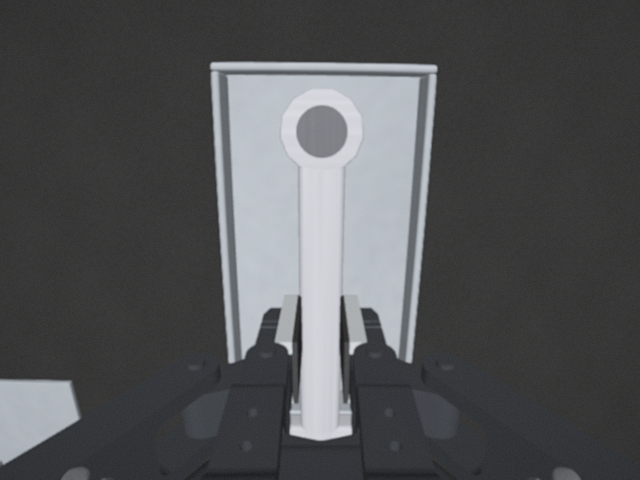

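The spanner is held level and lined up over the tray (ring at (322,130), tray rim columns 212–436). I'll lower it and let go.

move_arm --moves '[[[0,0,1],[0,0,0],0],[[0,0,1],[0,0,0],0],[[0,0,0.8],[0,0,0],0],[[0,0,0.45],[0,0,0],0],[[0,0,0.05],[0,0,0],0]]'

```text
clock: 7.22
position: [0.6432, 0.2455, 0.0107]
ee_rot: [0.666, 0.746, -0.0, -0.0]
ft_force: [0.3, 0.3, -0.2]
grip_width: 0.164
```

move_arm --moves '[[[0,0,0],[0,0,0],0],[[0,0,0],[0,0,0],0.4],[[0,0,0],[0,0,0],0.4],[[0,0,0],[0,0,0],0.4],[[0,0,0],[0,0,0],0.4]]'

```text
clock: 7.85
position: [0.6437, 0.2455, 0.0115]
ee_rot: [0.666, 0.746, 0.0, 0.0]
ft_force: [0.2, 0.7, 0.2]
grip_width: 0.405
```

move_arm --moves '[[[0,0,-0.7],[0,0,0],0.4],[[0,0,-1],[0,0,0],0.4],[[0,0,-1],[0,0,0],0.4],[[0,0,-1],[0,0,0],0.5],[[0,0,-1],[0,0,0],0.5]]'

```text
clock: 8.48
position: [0.6439, 0.2454, 0.1311]
ee_rot: [0.666, 0.746, 0.001, 0.0]
ft_force: [0.8, 0.9, 0.6]
grip_width: 0.498
```

```bash
python3 - <<'E'
from h import *
T=Cam(camera_info("top"));S=Cam(camera_info("scene"));s=cv2.imread("pics/scene0.png");t=cv2.imread("pics/top0.png")
# socket top ellipse by darkness vs table: use saturation-free contour of intermediate grey
for im,roi,n in((t,(350,222,385,258),'t'),(s,(240,232,280,290),'s')):
    g=cv2.cvtColor(im,cv2.COLOR_BGR2GRAY)[roi[1]:roi[3],roi[0]:roi[2]]
    print(n,np.percentile(g,[2,25,50,75,98]))
a=cv2.resize(t[222:262,345:390],None,fx=8,fy=8,interpolation=cv2.INTER_NEAREST);b=cv2.resize(s[230:290,235:285],None,fx=8,fy=8,interpolation=cv2.INTER_NEAREST)
o=np.zeros((480,a.shape[1]+b.shape[1],3),np.uint8);o[:a.shape[0],:a.shape[1]]=a;o[:,a.shape[1]:]=b;cv2.imwrite("pics/sock.png",o)
W,im=shot("w4");o=get_obs();print(o['position'])
E
```

```text
t [ 45.    48.    50.    53.   119.82]
s [ 53.    60.    64.   108.25 242.  ]
[0.64548846 0.24585918 0.13504126]
```

View pics/sock.png

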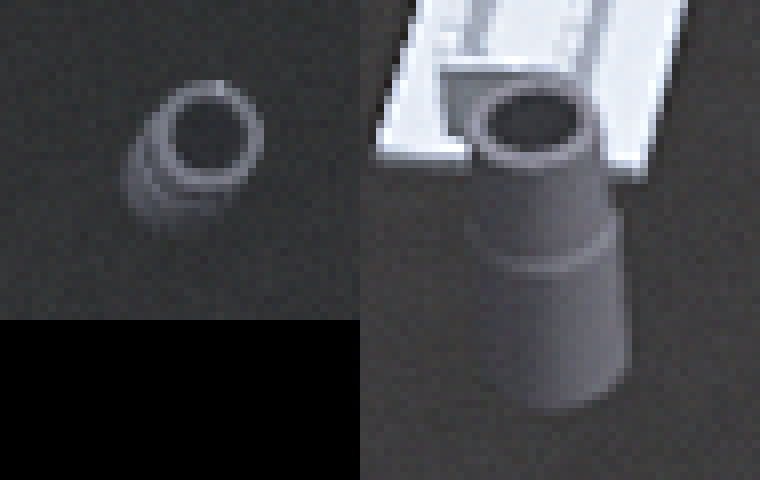

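```bash
python3 - <<'E'
from h import *
T=Cam(camera_info("top"));S=Cam(camera_info("scene"))
P,e=tri([(T,(370.9,238.3)),(S,(256.6,244.5))]);print("socket top",P,e, T.plane([(370.9,238.3)],.078),S.plane([(256.6,244.5)],.078))
plan([P[0],P[1],.15],qdown(6.1))
E
```

```text
socket top [ 0.61536927 -0.04524285  0.07923612] 0.0012672504863117198 [[ 0.61577317 -0.04667866  0.078     ]] [[ 0.61401417 -0.04430346  0.078     ]]
[[-0.88, -0.19, -0.05], [0.0, -0.0, 0.0]]
[[-0.88, -0.19, -0.05], [0.0, -0.0, 0.0]]
[[-0.88, -0.19, -0.05], [0.0, -0.0, 0.0]]
[[-0.88, -0.19, -0.05], [0.0, -0.0, 0.0]]
[[-0.88, -0.19, -0.05], [0.0, -0.0, 0.0]]
[[-0.88, -0.19, -0.05], [0.0, -0.0, 0.0]]
[[-0.88, -0.19, -0.05], [0.0, -0.0, 0.0]]
[[-0.88, -0.19, -0.05], [0.0, -0.0, 0.0]]
[[-0.88, -0.19, -0.05], [0.0, -0.0, 0.0]]
[[-0.88, -0.19, -0.05], [0.0, -0.0, 0.0]]
[[-0.88, -0.19, -0.05], [0.0, -0.0, 0.0]]
[[-0.88, -0.19, -0.05], [0.0, -0.0, 0.0]]
[[-0.88, -0.19, -0.05], [0.0, -0.0, 0.0]]
```

move_arm --moves '[[[-0.88,-0.19,-0.1],[0,0,0],0.7],[[-0.88,-0.19,-0.1],[0,0,0],0.7],[[-0.88,-0.19,-0.1],[0,0,0],0.7],[[-0.88,-0.19,-0.1],[0,0,0],0.7],[[-0.88,-0.19,-0.1],[0,0,0],0.7]]'

```text
clock: 9.15
position: [0.6323, 0.1316, 0.1414]
ee_rot: [0.666, 0.746, -0.0, -0.0]
ft_force: [0.3, 0.8, 0.4]
grip_width: 0.695
```

move_arm --moves '[[[-0.88,-0.19,-0.1],[0,0,0],0.7],[[-0.88,-0.19,-0.1],[0,0,0],0.7],[[-0.88,-0.19,0],[0,0,0],0.7],[[-0.88,-0.19,0],[0,0,0],0.7],[[-0.88,-0.19,0],[0,0,0],0.7]]'

```text
clock: 9.78
position: [0.6212, 0.02, 0.1462]
ee_rot: [0.666, 0.746, -0.0, -0.0]
ft_force: [0.3, 0.4, -0.0]
grip_width: 0.699
```

move_arm --moves '[[[-0.88,-0.19,0],[0,0,0],0.7],[[-0.88,-0.19,0],[0,0,0],0.7],[[-0.88,-0.19,0],[0,0,0],0.7],[[0,0,0],[0,0,0],0.7]]'

```text
clock: 10.28
position: [0.6144, -0.0486, 0.1464]
ee_rot: [0.667, 0.745, -0.0, 0.0]
ft_force: [0.2, 1.1, 0.1]
grip_width: 0.703
```

```bash
python3 - <<'E'
from h import *
W,im=shot("w5");o=get_obs();print(o['clock'],o['position'],o['joint_pos'].round(2))
q=W.proj([[.6154,-.0455,.078],[.6154,-.0455,0]]);print(q)
g=cv2.cvtColor(im,cv2.COLOR_BGR2GRAY);x,y=q[0].astype(int);x0,y0=max(x-70,0),max(y-70,0)
print(cv2.HoughCircles(cv2.GaussianBlur(g[y0:y0+140,x0:x0+140],(3,3),0),cv2.HOUGH_GRADIENT,1.2,30,param1=80,param2=20,minRadius=15,maxRadius=60),x0,y0)
E
```

```text
10.325 [ 0.61460916 -0.04666184  0.1462907 ] [-0.41  0.4   0.53  1.62 -0.21  1.18  0.27]
[[322.5037285  252.63460855]
 [321.87825525 218.63812111]]
[[[72.600006 69.       29.52    ]
  [72.600006 36.600002 23.52    ]]] 252 182
```

View pics/w5.png

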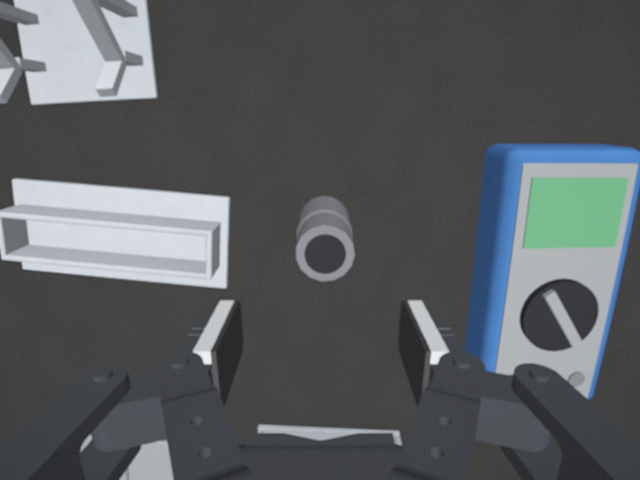

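The socket's top ring is at (325,251), within 1 mm of my estimate. The rack is at (115,240) and the multimeter is at the right, clear of the fingers. I'll grip, lift and carry it to the bin.

move_arm --moves '[[[0.04,0.06,1],[0,0,0],0.7],[[0,0,1],[0,0,0],0.7],[[0,0,1],[0,0,0],0.7],[[0,0,0.8],[0,0,0],0.7],[[0,0,0.37],[0,0,0],0.7]]'

```text
clock: 10.95
position: [0.6157, -0.0439, 0.0409]
ee_rot: [0.666, 0.746, -0.0, -0.001]
ft_force: [0.1, -0.3, 0.6]
grip_width: 0.702
```

move_arm --moves '[[[0,0,0],[0,0,0],0.2],[[0,0,0],[0,0,0],0.1],[[0,0,0],[0,0,0],0.1],[[0,0,0],[0,0,0],0.1],[[0,0,0],[0,0,0],0.1]]'

```text
clock: 11.58
position: [0.6166, -0.0445, 0.0429]
ee_rot: [0.666, 0.746, 0.001, 0.0]
ft_force: [-0.7, 1.3, 6.9]
grip_width: 0.376
```

move_arm --moves '[[[0,0,-0.8],[0,0,0],0.1],[[0,0,-1],[0,0,0],0.1],[[0,0,-1],[0,0,0],0.1],[[-0.5,0,0],[0,0,0],0.1],[[-0.9,0,0],[0,0,0],0.1]]'

```text
clock: 12.2
position: [0.6199, -0.0794, 0.1117]
ee_rot: [0.665, 0.747, 0.0, -0.0]
ft_force: [0.0, -0.8, -2.9]
grip_width: 0.373
```

move_arm --moves '[[[-0.95,0,0],[0,0,0],0.1],[[-0.95,0,0],[0,0,0],0.1],[[-0.95,0,0],[0,0,0],0.1],[[-0.95,0,0],[0,0,0],0.1],[[-0.95,0,0],[0,0,0],0.1]]'

```text
clock: 12.82
position: [0.6327, -0.1991, 0.1109]
ee_rot: [0.666, 0.746, -0.001, -0.001]
ft_force: [0.2, 0.3, -2.6]
grip_width: 0.373
```

move_arm --moves '[[[-0.95,0,0],[0,0,0],0.1],[[-0.95,0,0],[0,0,0],0.1],[[-0.95,0,0],[0,0,0],0.1],[[-0.9,0,0],[0,0,0],0.1],[[0,0,0],[0,0,0],0.1]]'

```text
clock: 13.45
position: [0.6424, -0.2939, 0.1108]
ee_rot: [0.667, 0.745, -0.001, -0.0]
ft_force: [0.0, -0.2, -3.0]
grip_width: 0.369
```

```bash
python3 - <<'E'
from h import *
W,im=shot("w6");o=get_obs();print(o['clock'],o['position'],o['grip_width'])
T=Cam(camera_info("top"));S=Cam(camera_info("scene"));W5=load("w5")
# bin rim corners in wrist view: brightest quad
_,cs=blobs(im,120,800)
for c in cs: print(cv2.boundingRect(c),cv2.contourArea(c))
t=camera("top")[:,:,::-1];cv2.imwrite("pics/t3.png",t)
a=cv2.resize(im[100:480],None,fx=.6,fy=.6);b=cv2.resize(t[180:350,190:520],None,fx=1.2,fy=1.2)
o=np.zeros((max(len(a),len(b)),a.shape[1]+b.shape[1],3),np.uint8);o[:len(a),:a.shape[1]]=a;o[:len(b),a.shape[1]:]=b;cv2.imwrite("pics/c2.png",o)
E
```

```text
13.5 [ 0.64299358 -0.29197051  0.11082764] 0.3725464081537946
(270, 325, 102, 90) 6995.5
(211, 136, 243, 221) 31369.5
(0, 134, 154, 108) 13456.5
(581, 0, 59, 17) 843.0
```

View pics/c2.png

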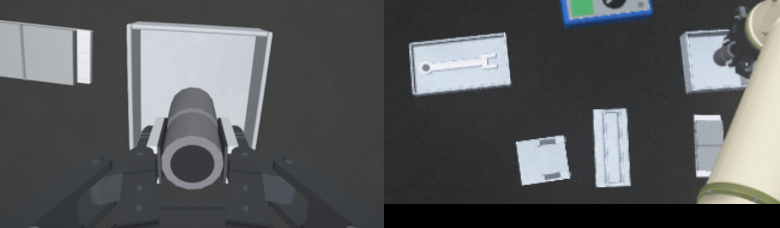

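The spanner lies in the tray, and the held socket is upright over the bin. I'll lower it.

move_arm --moves '[[[0,0,0.8],[0,0,0],0.1],[[0,0,0.9],[0,0,0],0.1],[[0,0,0.6],[0,0,0],0.1],[[0,0,0.25],[0,0,0],0.1],[[0,0,0],[0,0,0],0.1]]'

```text
clock: 14.18
position: [0.6442, -0.2906, 0.0482]
ee_rot: [0.666, 0.746, -0.0, 0.0]
ft_force: [-0.4, 0.1, -2.4]
grip_width: 0.372
```

move_arm --moves '[[[0,0,0.08],[0,0,0],0.1],[[0,0,0.04],[0,0,0],0.1],[[0,0,0],[0,0,0],0.1]]'

```text
clock: 14.55
position: [0.6447, -0.2907, 0.047]
ee_rot: [0.666, 0.746, 0.0, 0.001]
ft_force: [-3.1, 2.3, 8.0]
grip_width: 0.37
```

move_arm --moves '[[[0,0,0],[0,0,0],0.5],[[0,0,0],[0,0,0],0.7],[[0,0,0],[0,0,0],0.7],[[0,0,-1],[0,0,0],0.7],[[0,0,-1],[0,0,0],0.7]]'

```text
clock: 15.18
position: [0.644, -0.2904, 0.0956]
ee_rot: [0.666, 0.746, -0.0, -0.0]
ft_force: [0.5, -0.8, -0.6]
grip_width: 0.697
```

move_arm --moves '[[[0,0,-1],[0,0,0],0.8],[[0,0,-1],[0,0,0],1],[[0,0,-1],[0,0,0],1],[[0,0,-0.5],[0,0,0],1],[[0,0,0],[0,0,0],1]]'

```text
clock: 15.8
position: [0.6445, -0.2906, 0.1832]
ee_rot: [0.666, 0.746, 0.0, 0.0]
ft_force: [-0.6, 0.0, -0.4]
grip_width: 0.996
```

```bash
python3 - <<'E'
from h import *
T=Cam(camera_info("top"));S=Cam(camera_info("scene"));t=cv2.imread("pics/top0.png");s=cv2.imread("pics/scene0.png")
W,im=shot("w7");o=get_obs();print(o['clock'],o['position'],o['joint_pos'].round(2))
def rect(c): 
    r=cv2.minAreaRect(c);return r
for n,C,i,roi,thr in(('top',T,t,(440,268,480,335),90),('scene',S,s,(140,195,195,240),90)):
    _,cs=blobs(i,thr,60,roi);c=max(cs,key=cv2.contourArea);P=C.plane(c[:,0],.013)[:,:2].astype(np.float32)
    print(n,cv2.minAreaRect(P*1000))
print(W.proj([[.468,-.281,.018]]))
_,cs=blobs(im,90,500)
for c in cs: print(cv2.boundingRect(c),cv2.contourArea(c))
plan([.468,-.28,.15],qdown(90))
E
```

```text
15.85 [ 0.64407132 -0.29034818  0.18215746] [-0.01  0.59  0.57  1.3  -0.31  1.34  0.67]
top ((467.3790588378906, -276.15380859375), (63.13570022583008, 129.2810821533203), 89.26820373535156)
scene ((477.0973815917969, -275.7726745605469), (69.18194580078125, 141.12710571289062), 88.8397445678711)
[[ 95.37176878 180.02997413]]
(617, 328, 23, 80) 868.0
(449, 309, 57, 81) 1301.0
(135, 309, 58, 90) 1319.0
(234, 135, 184, 180) 29471.0
(22, 128, 166, 91) 11926.0
(492, 0, 136, 59) 7251.5
[[0.13, -0.77, 0.14], [-0.0, -0.0, -9.3]]
[[0.26, -0.74, 0.14], [-0.0, -0.0, -9.3]]
[[0.37, -0.69, 0.14], [-0.0, -0.0, -9.3]]
[[0.48, -0.62, 0.14], [-0.0, -0.0, -9.3]]
[[0.57, -0.53, 0.14], [-0.0, -0.0, -9.3]]
[[0.65, -0.44, 0.14], [-0.0, -0.0, -9.3]]
[[0.71, -0.32, 0.14], [-0.0, -0.0, -9.3]]
[[0.76, -0.21, 0.14], [-0.0, -0.0, -9.3]]
[[0.78, -0.08, 0.14], [-0.0, -0.0, -9.3]]
```

move_arm --moves '[[[0.13,-0.77,0.1],[0,0,-9.3],1],[[0.26,-0.74,0.1],[0,0,-9.3],1],[[0.37,-0.69,0.1],[0,0,-9.3],1],[[0.48,-0.62,0.1],[0,0,-9.3],1],[[0.57,-0.53,0.1],[0,0,-9.3],1]]'

```text
clock: 16.48
position: [0.5454, -0.2844, 0.1687]
ee_rot: [0.315, 0.949, 0.0, -0.001]
ft_force: [0.4, 0.2, -0.3]
grip_width: 1.001
```

move_arm --moves '[[[0.65,-0.44,0.1],[0,0,-9.3],1],[[0.71,-0.32,0.1],[0,0,-9.3],1],[[0.76,-0.21,0.1],[0,0,-9.3],1],[[0.78,-0.08,0.1],[0,0,-9.3],1],[[0,0,0],[0,0,0],1]]'

```text
clock: 17.1
position: [0.4669, -0.2805, 0.1593]
ee_rot: [-0.001, 1.0, 0.001, -0.001]
ft_force: [-0.6, -0.4, 0.2]
grip_width: 1.001
```

```bash
python3 - <<'E'
from h import *
W,im=shot("w8");o=get_obs();print(o['clock'],o['position'],R.from_quat(o['ee_rot']).as_matrix().round(3).tolist(),o['joint_pos'].round(2))
for C,f in((W,"w8"),(load("w7"),"w7")):
  i=cv2.imread(f"pics/{f}.png")
  m,cs=blobs(i,90,2000)
  for c in cs:
    r=cv2.boundingRect(c)
    for z in(.007,.018):
        P=C.plane(c[:,0],z)[:,:2].astype(np.float32);q=cv2.minAreaRect(P*1000);print(f,r,z,np.round(q[0],1),np.round(q[1],1),round(q[2],1))
E
```

```text
17.15 [ 0.46797633 -0.28035249  0.15959752] [[-1.0, -0.0, -0.001], [-0.0, 1.0, 0.001], [0.001, 0.001, -1.0]] [ 0.14  0.21  0.36  1.78 -0.08  1.16  2.1 ]
w8 (214, 348, 166, 103) 0.007 [ 631. -300.] [102.7 144.3] 3.2
w8 (214, 348, 166, 103) 0.018 [ 622.1 -299.3] [ 98.9 138.9] 3.2
w8 (285, 132, 83, 172) 0.007 [ 469.  -276.7] [ 59.8 132.4] 89.1
w8 (285, 132, 83, 172) 0.018 [ 466.2 -276.8] [ 57.6 127.5] 89.1
w8 (528, 115, 112, 213) 0.007 [473.2 -71.2] [171.7  77.9] 1.1
w8 (528, 115, 112, 213) 0.018 [470.2 -79. ] [165.3  75. ] 1.1
w7 (234, 135, 184, 180) 0.007 [ 646.9 -304.2] [142.5 145.3] 3.1
w7 (234, 135, 184, 180) 0.018 [ 646.5 -301.2] [137.6 140.3] 3.1
w7 (22, 128, 166, 91) 0.007 [ 469.  -278.4] [ 61.8 133.2] 89.1
w7 (22, 128, 166, 91) 0.018 [ 474.7 -276.3] [ 59.7 128.7] 89.1
w7 (492, 0, 136, 59) 0.007 [ 804.9 -131. ] [102.5  41. ] 9.0
w7 (492, 0, 136, 59) 0.018 [ 799.1 -134. ] [98.9 39.6] 9.0
```

View pics/w8.png

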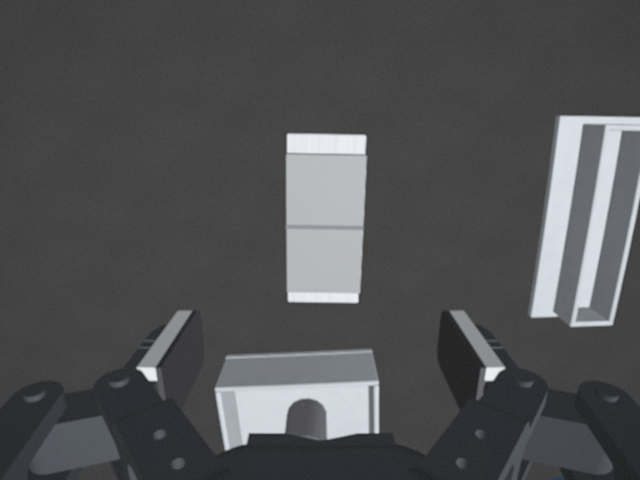

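The pad spans columns 285–367 and rows 132–304, centred near (0.4685, −0.277). The rack is at the right, yaw about 1.1°. I'll grip the pad across its width.

move_arm --moves '[[[-0.04,0.15,1],[0,0,0.9],1],[[0,0,1],[0,0,0],1],[[0,0,1],[0,0,0],0.9],[[0,0,1],[0,0,0],0.9],[[0,0,1],[0,0,0],0.9]]' --squeeze 60

```text
clock: 17.77
position: [0.4701, -0.2764, 0.034]
ee_rot: [0.007, 1.0, 0.0, -0.0]
ft_force: [0.8, 0.2, 0.2]
grip_width: 0.894
```

move_arm --moves '[[[0,0,0.7],[0,0,0],0.9],[[0,0,0.5],[0,0,0],0.9],[[0,0,0.18],[0,0,0],0.85],[[0,0,0],[0,0,0],0.85]]'

```text
clock: 18.27
position: [0.4695, -0.2769, 0.001]
ee_rot: [0.006, 1.0, -0.0, 0.0]
ft_force: [-0.0, 0.2, -0.0]
grip_width: 0.847
```

move_arm --moves '[[[0,0,0],[0,0,0],0.7],[[0,0,0],[0,0,0],0.5],[[0,0,0],[0,0,0],0.4],[[0,0,0],[0,0,0],0.4],[[0,0,0],[0,0,0],0.4]]'

```text
clock: 18.9
position: [0.4698, -0.2772, 0.0019]
ee_rot: [0.006, 1.0, -0.0, 0.001]
ft_force: [-0.8, 0.2, 6.6]
grip_width: 0.636
```

move_arm --moves '[[[0,0,-0.8],[0,0,0],0.4],[[0,0,-1],[0,0,0],0.4],[[0,0.7,-0.9],[0,0,0],0.4],[[-0.1,0.9,-0.8],[0,0,0],0.4],[[-0.1,1,-0.7],[0,0,0],0.4]]'

```text
clock: 19.52
position: [0.4749, -0.2113, 0.1066]
ee_rot: [0.006, 1.0, 0.0, 0.0]
ft_force: [0.6, -0.7, -4.3]
grip_width: 0.636
```

move_arm --moves '[[[-0.1,1,-0.7],[0,0,0],0.4],[[-0.1,1,-0.7],[0,0,0],0.4],[[-0.1,1,-0.7],[0,0,0],0.4],[[-0.1,1,-0.7],[0,0,0],0.4],[[-0.1,1,-0.7],[0,0,0],0.4]]'

```text
clock: 20.15
position: [0.4887, -0.0863, 0.1939]
ee_rot: [0.006, 1.0, 0.0, -0.0]
ft_force: [0.3, 0.4, -3.8]
grip_width: 0.638
```

move_arm --moves '[[[-0.1,1,0],[0,0,0],0.4],[[-0.1,1,0],[0,0,0],0.4],[[-0.1,1,0],[0,0,0],0.4],[[-0.1,1,0],[0,0,0],0.4],[[0,0,0],[0,0,0],0.4]]'

```text
clock: 20.78
position: [0.4999, 0.0149, 0.1932]
ee_rot: [0.004, 1.0, 0.0, -0.0]
ft_force: [-0.1, 0.2, -3.8]
grip_width: 0.638
```

```bash
python3 - <<'E'
from h import *
W,im=shot("w9");o=get_obs();print(o['clock'],o['position'],o['grip_width'],o['joint_pos'].round(2))
print(W.proj([[.44,.07,.06]]))
E
```

```text
20.825 [0.49992774 0.01329879 0.19318588] 0.6414585188824025 [-0.25  0.08  0.14  1.84 -0.01  1.22  1.45]
[[401.47041504 139.19005854]]
```

move_arm --moves '[[[0,1,0],[0,0,0],0.4],[[0,1,0],[0,0,0],0.4],[[0,1,0],[0,0,0],0.4],[[0,1,0],[0,0,0],0.4],[[0,0,0],[0,0,0],0.4]]'

```text
clock: 21.45
position: [0.5012, 0.1138, 0.1932]
ee_rot: [0.005, 1.0, 0.0, -0.0]
ft_force: [0.2, -0.3, -3.5]
grip_width: 0.639
```

```bash
python3 - <<'E'
from h import *
W,im=shot("w10");o=get_obs();print(o['clock'],o['position'],o['grip_width'],o['joint_pos'].round(2))
W9=load("w9");a=cv2.imread("pics/w9.png")
p=W9.proj([[.44,.07,.06]])[0].astype(int);q=W.proj([[.44,.07,.06]])[0].astype(int);print(p,q)
out=[]
for i,c in((a,p),(im,q)):
    x=int(np.clip(c[0]-100,0,440));y=int(np.clip(c[1]-130,0,200));print("crop origin",x,y)
    out.append(cv2.resize(i[y:y+280,x:x+200],None,fx=2,fy=2,interpolation=cv2.INTER_CUBIC))
cv2.imwrite("pics/c3.png",np.hstack(out))
E
```

```text
21.5 [0.50132654 0.11231467 0.193182  ] 0.6360804290098925 [-0.36  0.11  0.05  1.81 -0.01  1.22  1.25]
[401 139] [253 138]
crop origin 301 9
crop origin 153 8
```

View pics/c3.png

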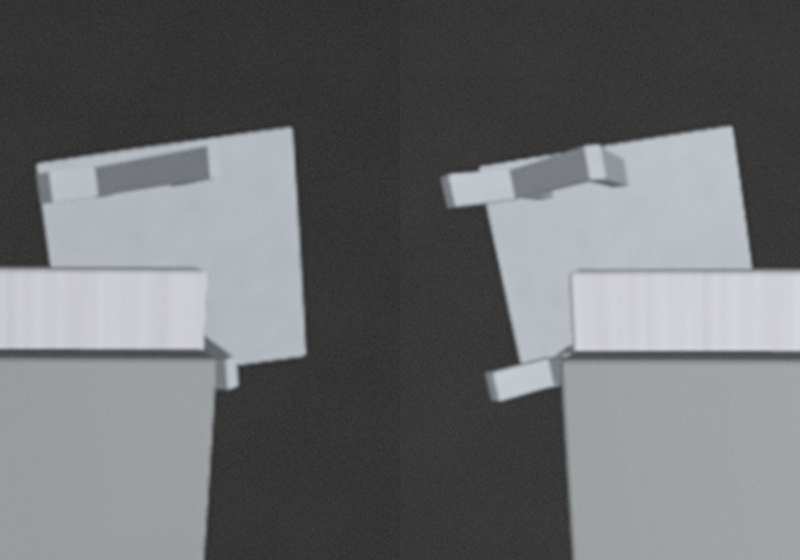

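Left view (w9): arm A's lug–arm junction is at crop (96,182), its arm top at (209,164) and its lug tip at (49,187). In the right view (w10) the same points are at (514,185), (588,164) and (452,191), and arm B's lug is at about (522,380). I'll triangulate these.

```bash
python3 - <<'E'
from h import *
A,B=load("w9"),load("w10");T=Cam(camera_info("top"))
pts={'J1':((95,167),(511,170)),'J2':((98,198),(517,200)),'T1':((208,147),(584,148)),'T2':((211,181),(592,180)),'L1':((47,172),(447,175)),'L2':((52,202),(455,207)),'plate':((292,127),(732,127))}
for k,(a,b) in pts.items():
    a=np.array(a)/2-.25+[301,9];b=(np.array(b)-[400,0])/2-.25+[153,8]
    X,e=tri([(A,a),(B,b)]);print(k,X.round(4),round(e*1e3,2))
z={'J':.0358,'L':.0521}
for k,b in(('J',(550,360)),('J',(556,385)),('L',(492,372)),('L',(500,401))):
    b=(np.array(b)-[400,0])/2-.25+[153,8];print('armB',k,B.plane([b],z[k])[0].round(4))
for k,a in (('T1',(208,147)),('T2',(211,181)),('J1',(95,167)),('J2',(98,198)),('L1',(47,172)),('L2',(52,202))):
    a=np.array(a)/2-.25+[301,9]; print('A',k,A.plane([a],{'T':.069,'J':.0358,'L':.0521}[k[0]])[0].round(4))
P=np.array([[292,127],[305,355],[37,163]])/2-.25+[301,9];print("plate",A.plane(P,.004).round(4))
E
```

```text
J1 [0.4088 0.0358 0.0353] 0.09
J2 [0.4192 0.0371 0.0347] 0.04
T1 [0.4049 0.0684 0.0711] 0.05
T2 [0.4146 0.0701 0.0695] 0.24
L1 [0.4111 0.0187 0.053 ] 0.08
L2 [0.4211 0.0203 0.0527] 0.3
plate [0.3923 0.1142 0.0041] 0.23
armB J [0.4768 0.0451 0.0358]
armB J [0.4864 0.0467 0.0358]
armB L [0.4781 0.0277 0.0521]
armB L [0.4887 0.0296 0.0521]
A T1 [0.4047 0.0688 0.069 ]
A T2 [0.4148 0.0702 0.069 ]
A J1 [0.4087 0.0358 0.0358]
A J2 [0.4192 0.037  0.0358]
A L1 [0.4111 0.0187 0.0521]
A L2 [0.4207 0.0204 0.0521]
plate [[0.3921 0.1142 0.004 ]
 [0.4812 0.1261 0.004 ]
 [0.4053 0.0154 0.004 ]]
```

Triangulated heights agree with the text: foot 35 mm, arm top 70 mm, lug tip 53 mm. Rest yaw is 8.0° and the seat is at (0.446, 0.0545, 0.062). Next I'll plan the tilt.

```bash
cat >> h.py <<'E'
YR=98.;a=np.radians(YR);ry=np.array([np.cos(a),np.sin(a),0]);Z=np.array([0,0,1.])
u=(ry+Z)/2**.5;nn=(Z-ry)/2**.5;seat=np.array([.4459,.0545,.062])
E
python3 - <<'E'
from h import *
Rt=qdown(98,-45);tz=Rt.as_matrix()[:,2];print(tz,-nn)
c=seat+.07*nn+.008*u+.008*tz;print(c);plan(c,Rt,n=8)
E
```

```text
[-0.09841024  0.70022527 -0.70710678] [-0.09841024  0.70022527 -0.70710678]
[0.45121415 0.01668784 0.11149747]
[[0.24, -0.48, 0.41], [-5.6, 0.4, -1.0]]
[[0.25, -0.51, 0.36], [-5.6, 0.4, -1.0]]
[[0.26, -0.54, 0.31], [-5.6, 0.4, -1.0]]
[[0.27, -0.57, 0.26], [-5.6, 0.4, -1.0]]
[[0.27, -0.58, 0.2], [-5.6, 0.4, -1.0]]
[[0.28, -0.6, 0.15], [-5.6, 0.4, -1.0]]
[[0.29, -0.6, 0.09], [-5.6, 0.4, -1.0]]
[[0.3, -0.6, 0.04], [-5.6, 0.4, -1.0]]
```

move_arm --moves '[[[0.24,-0.48,0.4],[-5.6,0.4,-1],0.4],[[0.25,-0.51,0.36],[-5.6,0.4,-1],0.4],[[0.26,-0.54,0.3],[-5.6,0.4,-1],0.4],[[0.27,-0.57,0.26],[-5.6,0.4,-1],0.4],[[0.27,-0.58,0.2],[-5.6,0.4,-1],0.4]]'

```text
clock: 22.12
position: [0.4702, 0.0508, 0.143]
ee_rot: [-0.037, 0.969, 0.243, -0.015]
ft_force: [-0.6, 0.7, -4.7]
grip_width: 0.636
```

move_arm --moves '[[[0.28,-0.6,0.15],[-5.6,0.4,-1],0.4],[[0.29,-0.6,0.1],[-5.6,0.4,-1],0.4],[[0.3,-0.6,0.04],[-5.6,0.4,-1],0.4],[[0,0,0],[0,0,0],0.4],[[0,0,0],[0,0,0],0.4]]'

```text
clock: 22.75
position: [0.4519, 0.0169, 0.1123]
ee_rot: [-0.062, 0.923, 0.38, -0.024]
ft_force: [0.1, 0.2, -3.3]
grip_width: 0.637
```

```bash
python3 - <<'E'
from h import *
o=get_obs();print(o['clock'],o['position'],o['joint_pos'].round(2),o['grip_width'])
Rt=qdown(98,-45);tz=Rt.as_matrix()[:,2]
print("rot err deg",np.degrees((R.from_quat(o['ee_rot']).inv()*Rt).as_rotvec()))
plan(seat+.004*nn+.003*u+.008*tz,Rt,n=4)
E
```

```text
22.75 [0.45189756 0.01689407 0.11225587] [ 0.14  0.37  0.24  1.93 -0.76  1.39  2.44] 0.6368128431376421
rot err deg [-0.22184671  0.34593846 -0.17304044]
[[0.01, -0.05, 0.66], [-0.1, 0.1, -0.0]]
[[0.01, -0.05, 0.66], [-0.1, 0.1, -0.0]]
[[0.01, -0.05, 0.66], [-0.1, 0.1, -0.0]]
[[0.01, -0.06, 0.66], [-0.1, 0.1, -0.0]]
```

move_arm --moves '[[[0,-0.05,0.65],[0,0,0],0.4],[[0,-0.05,0.65],[0,0,0],0.4],[[0,-0.05,0.65],[0,0,0],0.4],[[0,-0.05,0.5],[0,0,0],0.4],[[0,0,0],[0,0,0],0.4]]'

```text
clock: 23.38
position: [0.4456, 0.0578, 0.0644]
ee_rot: [-0.063, 0.922, 0.381, -0.026]
ft_force: [0.2, -1.5, -3.2]
grip_width: 0.64
```

move_arm --moves '[[[0,0,0.1],[0,0,0],0.4],[[0,0,0.1],[0,0,0],0.4],[[0,0,0],[0,0,0],0.4]]'

```text
clock: 23.75
position: [0.4459, 0.0604, 0.0616]
ee_rot: [-0.062, 0.922, 0.381, -0.025]
ft_force: [0.1, -0.2, -3.8]
grip_width: 0.635
```

move_arm --moves '[[[0.02,0,0.08],[0,0,0],0.4],[[0,-0.04,0.04],[0,0,0],0.4],[[0,-0.04,0],[0,0,0],0.4],[[0,0,0],[0,0,0],0.4]]'

```text
clock: 24.25
position: [0.4459, 0.0608, 0.0592]
ee_rot: [-0.062, 0.922, 0.381, -0.024]
ft_force: [-1.5, -3.9, 8.1]
grip_width: 0.636
```

The pad is in contact with both arms and lugs, so I'll release and back out along the tool axis.

move_arm --moves '[[[0,0,0],[0,0,0],0.72],[[0,0,0],[0,0,0],0.8],[[0,0,0],[0,0,0],0.85],[[0,0,0],[0,0,0],0.85],[[0,0,0],[0,0,0],0.85]]'

```text
clock: 24.88
position: [0.4453, 0.0611, 0.058]
ee_rot: [-0.062, 0.922, 0.381, -0.025]
ft_force: [-0.1, 0.3, -0.1]
grip_width: 0.85
```

move_arm --moves '[[[0,0,-0.4],[0,0,0],0.85],[[0,0,-0.8],[0,0,0],0.85],[[0,0,-1],[0,0,0],0.85],[[0,0,-1],[0,0,0],0.85],[[0,0,-1],[0,0,0],0.85]]'

```text
clock: 25.5
position: [0.4552, -0.0135, 0.1335]
ee_rot: [-0.062, 0.922, 0.381, -0.025]
ft_force: [-0.2, -0.5, -0.3]
grip_width: 0.848
```

```bash
python3 - <<'E'
from h import *
W,im=shot("w11");T=Cam(camera_info("top"));o=get_obs();print(o['clock'],o['position'],o['joint_pos'].round(2))
t=camera("top")[:,:,::-1].copy();cv2.imwrite("pics/t4.png",t)
s=camera("scene")[:,:,::-1].copy();cv2.imwrite("pics/s4.png",s);S=Cam(camera_info("scene"))
X=np.array([np.sin(a),-np.cos(a),0])
print("seat top corners expected")
C=[seat+sx*.065*X+sy*.028*u+(.009 if abs(sx)<.9 else -.002)*nn for sx,sy in((-1,-1),(-1,1),(1,1),(1,-1))]
L=[seat+sx*.052*X+sy*.028*u+.009*nn for sx,sy in((-1,-1),(-1,1),(1,1),(1,-1))]
for n,c in(("wrist",W),("top",T),("scene",S)): print(n,c.proj(C).round(1).tolist(),c.proj(L).round(1).tolist())
m,cs=blobs(im,90,1500)
for c in cs: r=cv2.minAreaRect(c);print(cv2.boundingRect(c),np.round(r[0]),np.round(r[1]),r[2],cv2.contourArea(c))
E
```

```text
25.55 [ 0.45643865 -0.01616369  0.1353633 ] [ 0.18  0.37  0.26  1.87 -0.73  1.46  2.44]
seat top corners expected
wrist [[267.5, 133.6], [363.2, 133.4], [357.5, 330.9], [275.2, 331.0]] [[265.9, 158.0], [364.5, 157.8], [359.6, 321.8], [272.6, 321.8]]
top [[340.5, 337.3], [324.5, 340.7], [316.1, 284.4], [332.2, 283.2]] [[343.1, 331.4], [327.1, 334.6], [320.3, 289.3], [336.4, 287.9]]
scene [[308.8, 193.4], [326.6, 178.3], [329.2, 214.1], [309.9, 229.8]] [[305.3, 194.0], [323.3, 178.7], [325.1, 207.3], [306.0, 223.0]]
(315, 321, 120, 120) [375. 395.] [ 86. 147.] 60.164459228515625 8795.0
(213, 132, 155, 201) [290. 232.] [154. 200.] -0.0 25714.0
(0, 114, 135, 318) [ 67. 272.] [317. 134.] 90.0 35314.5
(456, 0, 184, 431) [548. 215.] [430. 183.] 90.0 34169.0
```

The pad leans as expected: wrist blob rows 132–333 against 133–331 predicted, and it is released. Now I'll swing over the top to grip it by its thickness.

```bash
python3 - <<'E'
from h import *
m=seat+.12*Z;Rm=qdown(98);plan(m,Rm,n=6);print();plan(seat+.085*u,qdown(98,45),m,Rm,n=6)
E
```

```text
[[0.0, 0.55, 0.09], [7.5, 0.1, -0.0]]
[[0.0, 0.56, 0.02], [7.5, 0.1, -0.0]]
[[0.0, 0.56, -0.06], [7.5, 0.1, -0.0]]
[[0.0, 0.55, -0.13], [7.5, 0.1, -0.0]]
[[0.0, 0.53, -0.2], [7.5, 0.1, -0.0]]
[[0.0, 0.5, -0.26], [7.5, 0.1, -0.0]]

[[-0.0, 0.4, 0.4], [7.5, 0.0, -0.0]]
[[-0.0, 0.45, 0.34], [7.5, 0.0, -0.0]]
[[-0.0, 0.49, 0.28], [7.5, 0.0, -0.0]]
[[-0.0, 0.52, 0.22], [7.5, 0.0, -0.0]]
[[-0.0, 0.55, 0.15], [7.5, 0.0, -0.0]]
[[-0.0, 0.56, 0.07], [7.5, 0.0, -0.0]]
```

move_arm --moves '[[[0,0.55,0],[7.5,0,0],0.7],[[0,0.56,0],[7.5,0,0],0.7],[[0,0.56,-0.06],[7.5,0,0],0.7],[[0,0.55,-0.13],[7.5,0,0],0.7],[[0,0.53,-0.2],[7.5,0,0],0.7]]'

```text
clock: 26.28
position: [0.4472, 0.0435, 0.1755]
ee_rot: [-0.068, 0.996, 0.062, -0.003]
ft_force: [-1.0, 0.1, 0.3]
grip_width: 0.7
```

move_arm --moves '[[[0,0.5,-0.26],[7.5,0,0],0.6],[[0,0.4,0.4],[7.5,0,0],0.6],[[0,0.45,0.34],[7.5,0,0],0.6],[[0,0.49,0.28],[7.5,0,0],0.6],[[0,0.52,0.22],[7.5,0,0],0.6]]'

```text
clock: 26.9
position: [0.4402, 0.0944, 0.1429]
ee_rot: [-0.066, 0.963, -0.261, 0.019]
ft_force: [-0.2, -0.6, 0.1]
grip_width: 0.597
```

move_arm --moves '[[[0,0.55,0.15],[7.5,0,0],0.55],[[0,0.56,0.07],[7.5,0,0],0.55],[[0,0,0],[0,0,0],0.55],[[0,0,0],[0,0,0],0.55]]'

```text
clock: 27.4
position: [0.4378, 0.113, 0.1231]
ee_rot: [-0.062, 0.922, -0.382, 0.026]
ft_force: [-0.5, 0.3, 0.4]
grip_width: 0.55
```

```bash
python3 - <<'E'
from h import *
o=get_obs();print(o['clock'],o['position'],o['joint_pos'].round(2),o['grip_width'])
Rt=qdown(98,45)
e=R.from_quat(o['ee_rot']).inv()*Rt;print("rot err deg",np.degrees(e.as_rotvec()))
print("tool units to seat+.002u",delta(seat+.002*u), "rel to seat: u,n",(o['position']-seat)@u,(o['position']-seat)@nn)
plan(seat+.05*u,Rt,n=2)
W,im=shot("w12");X=np.array([np.sin(a),-np.cos(a),0])
print(W.proj([seat+s*.065*X+.028*u-.005*nn for s in(-1,1)]))
for c in blobs(im,90,800)[1]: r=cv2.minAreaRect(c);print(cv2.boundingRect(c),np.round(r[0]),np.round(r[1]),r[2],cv2.contourArea(c))
E
```

```text
27.4 [0.43782957 0.11301513 0.12314295] [-0.65  0.37 -0.18  1.89  0.64  1.49  0.62] 0.5503804658298667
rot err deg [-0.06471564 -0.16099802 -0.21159043]
tool units to seat+.002u [-3.03200544e-03  6.24086575e-02  3.32003924e+00] rel to seat: u,n 0.08500258353451666 0.0014666060671373188
[[0.0, 0.03, 0.7], [-0.0, -0.1, -0.1]]
[[0.0, 0.03, 0.7], [-0.0, -0.1, -0.1]]
[[334.36708399 137.27193609]
 [333.00656377 370.11182983]]
(137, 437, 48, 43) [160. 458.] [47. 42.] -0.0 1164.5
(459, 392, 55, 52) [484. 418.] [59. 43.] 11.309932708740234 1989.5
(106, 229, 88, 121) [148. 289.] [121.  84.] 86.00909423828125 6903.0
(217, 112, 269, 297) [351. 266.] [258. 296.] 3.336336851119995 41519.5
(0, 0, 118, 457) [ 58. 228.] [456. 117.] 90.0 32867.0
```

move_arm --moves '[[[0,0.06,0.8],[0,0,0],0.55],[[0,0,0.8],[0,0,0],0.55],[[0,0,0.8],[0,0,0],0.55],[[0,0,0.6],[0,0,0],0.55],[[0,0,0.3],[0,0,0],0.55]]'

```text
clock: 28.08
position: [0.446, 0.0553, 0.0643]
ee_rot: [-0.061, 0.922, -0.383, 0.027]
ft_force: [-0.1, -1.0, 0.0]
grip_width: 0.552
```

move_arm --moves '[[[0,0,0],[0,0,0],0.4],[[0,0,0],[0,0,0],0.3],[[0,0,0],[0,0,0],0.2],[[0,0,0],[0,0,0],0],[[0,0,0],[0,0,0],0]]'

```text
clock: 28.7
position: [0.4462, 0.0567, 0.0651]
ee_rot: [-0.062, 0.921, -0.383, 0.027]
ft_force: [-1.6, -0.5, 7.1]
grip_width: 0.198
```

move_arm --moves '[[[0,-0.05,-0.5],[0,0,0],0],[[0,-0.1,-0.8],[0,0,0],0],[[0,-0.1,-1],[0,0,0],0],[[0,0,-1],[0,0,0],0],[[0,0,0],[0,0,0],0]]'

```text
clock: 29.32
position: [0.4389, 0.1124, 0.1276]
ee_rot: [-0.063, 0.922, -0.381, 0.028]
ft_force: [0.7, -1.1, -4.6]
grip_width: 0.198
```

```bash
python3 - <<'E'
from h import *
o=get_obs();print(o['clock'],o['position'],o['grip_width'])
plan([.54,-.03,.2],qdown(91.1),n=8)
E
```

```text
29.325 [0.43885108 0.11243944 0.12757265] 0.19839139658588675
[[-0.4, -0.8, 0.29], [-5.6, 0.4, 0.8]]
[[-0.42, -0.82, 0.21], [-5.6, 0.4, 0.8]]
[[-0.43, -0.83, 0.13], [-5.6, 0.4, 0.8]]
[[-0.44, -0.83, 0.04], [-5.6, 0.4, 0.8]]
[[-0.45, -0.83, -0.04], [-5.6, 0.4, 0.8]]
[[-0.46, -0.81, -0.13], [-5.6, 0.4, 0.8]]
[[-0.47, -0.79, -0.21], [-5.6, 0.4, 0.8]]
[[-0.48, -0.76, -0.29], [-5.6, 0.4, 0.8]]
```

move_arm --moves '[[[-0.4,-0.8,0.1],[-5.6,0.4,0.8],0],[[-0.42,-0.82,0.1],[-5.6,0.4,0.8],0],[[-0.43,-0.83,0.1],[-5.6,0.4,0.8],0],[[-0.44,-0.83,0.05],[-5.6,0.4,0.8],0],[[-0.45,-0.83,-0.05],[-5.6,0.4,0.8],0]]'

```text
clock: 29.95
position: [0.5003, 0.0252, 0.1778]
ee_rot: [-0.027, 0.989, -0.147, 0.008]
ft_force: [0.1, 0.4, -3.1]
grip_width: 0.199
```

move_arm --moves '[[[-0.46,-0.81,-0.13],[-5.6,0.4,0.8],0],[[-0.47,-0.79,-0.2],[-5.6,0.4,0.8],0],[[-0.48,-0.76,-0.3],[-5.6,0.4,0.8],0],[[0,0,0],[0,0,0],0],[[0,0,0],[0,0,0],0]]'

```text
clock: 30.58
position: [0.5371, -0.0269, 0.2044]
ee_rot: [-0.006, 1.0, -0.003, -0.004]
ft_force: [-0.7, 0.6, -3.5]
grip_width: 0.197
```

```bash
python3 - <<'E'
from h import *
W,im=shot("w13");o=get_obs();print(o['clock'],o['position'],o['grip_width'],W.proj([[.4665,-.073,.03]]))
E
```

```text
30.625 [ 0.53717317 -0.02611369  0.20450126] 0.19308033261754795 [[261.5922397 123.5918885]]
```

move_arm --moves '[[[0,-0.9,0],[0,0,0],0],[[0,-0.9,0],[0,0,0],0],[[0,-0.9,0],[0,0,0],0],[[0,0,0],[0,0,0],0],[[0,0,0],[0,0,0],0]]'

```text
clock: 31.25
position: [0.5387, -0.0928, 0.2054]
ee_rot: [-0.008, 1.0, -0.002, -0.004]
ft_force: [-0.1, 0.5, -3.7]
grip_width: 0.196
```

```bash
python3 - <<'E'
from h import *
W,im=shot("w14");o=get_obs();print(o['clock'],o['position'],np.degrees((R.from_quat(o['ee_rot']).inv()*qdown(91.1)).as_rotvec()),W.proj([[.4665,-.073,.03]]))
a=cv2.imread("pics/w13.png");A=load("w13");out=[]
for i,C in((a,A),(im,W)):
    c=C.proj([[.4665,-.073,.03]])[0].astype(int);x=int(np.clip(c[0]-95,0,440));y=int(np.clip(c[1]-140,0,180));print("origin",x,y)
    out.append(cv2.resize(i[y:y+290,x:x+200],None,fx=2,fy=2,interpolation=cv2.INTER_CUBIC))
cv2.imwrite("pics/c4.png",np.hstack(out))
E
```

```text
31.3 [ 0.53883358 -0.09270672  0.2055417 ] [-0.25744947 -0.40645238 -0.21112071] [[348.24055815 122.24450244]]
origin 166 0
origin 253 0
```

View pics/c4.png

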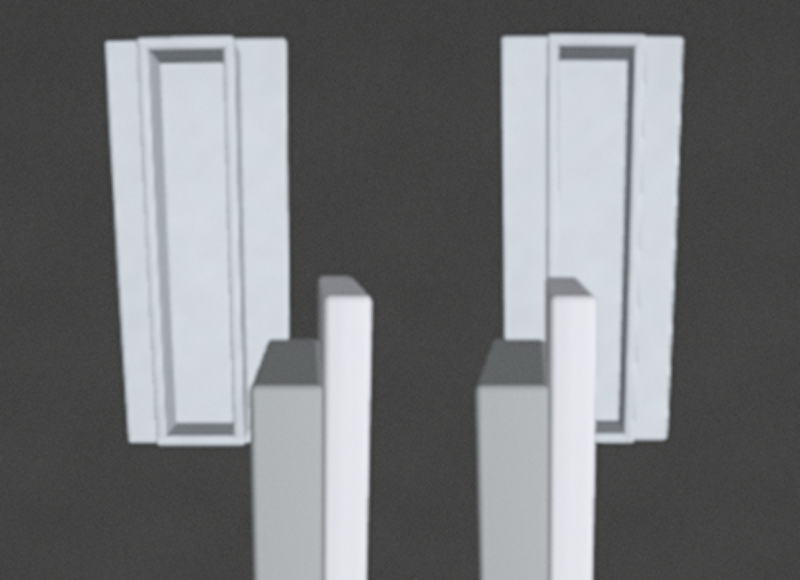

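In both views the rack's slot is clear: outer rim corners in w13 at crop (139,38), (234,37), (158,443) and (246,441), and in w14 at (549,34), (645,34) and (633,441). The pad hangs straight in the fingers. I'll triangulate the slot and check the held pad's end.

```bash
python3 - <<'E'
from h import *
A,B=load("w13"),load("w14")
fa=lambda p:np.array(p)/2-.25+[166,0];fb=lambda p:(np.array(p)-[400,0])/2-.25+[253,0]
for k,p,q in(('oTL',(139,38),(549,34)),('oTR',(234,37),(645,34)),('oBR',(246,441),(633,441)),('iTL',(150,49),(558,47)),('iTR',(227,49),(633,47)),('iBR',(236,434),(622,431)),('pTL',(106,41),(502,37)),('pTR',(288,39),(684,38))):
    X,e=tri([(A,fa(p)),(B,fb(q))]);print(k,X.round(4),round(e*1e3,2))
P=A.plane([fa(p) for p in((139,38),(234,37),(246,441),(158,443))],.032);print("w13 outer",P[:,:2].round(4).tolist(),P.mean(0))
Q=A.plane([fa(p) for p in((150,49),(227,49),(236,434),(167,434))],.032);print("w13 inner",Q[:,:2].round(4).tolist(),Q.mean(0))
Q=B.plane([fb(p) for p in((549,34),(645,34),(633,441))],.032);print("w14 outer",Q[:,:2].round(4).tolist(), Q[[0,2]].mean(0))
P=A.plane([fa(p) for p in((106,41),(288,39),(128,441))],.003);print("plate mid",P[:,:2].round(4).tolist(),P[1:].mean(0))
# pad near end (x small end): plate top edge in each view, at heights relative TCP
TA=np.array([.5372,-.0261,.2045]);TB=np.array([.5388,-.0927,.2055])
for n,C,f,T,pts in(('A',A,fa,TA,((327,297),(371,299),(320,278),(349,278))),('B',B,fb,TB,((553,297),(594,297),(547,278),(576,278)))):
    # first two: near end upper edge (top of pad, TCP+24mm); last two: lower edge (TCP-32mm)
    print(n,"top",(C.plane([f(p) for p in pts[:2]],T[2]+.0243)-T).round(4).tolist(),"bottom",(C.plane([f(p) for p in pts[2:]],T[2]-.0317)-T).round(4).tolist())
E
```

```text
oTL [ 0.3931 -0.0904  0.0307] 0.05
oTR [ 0.3928 -0.0561  0.0319] 0.18
oBR [ 0.5429 -0.0531  0.0276] 0.51
iTL [ 0.3965 -0.087   0.028 ] 0.25
iTR [ 0.3954 -0.0594  0.0241] 0.01
iBR [ 0.5402 -0.0574  0.0245] 0.1
pTL [ 0.3887 -0.1083  0.0055] 0.05
pTR [ 0.3875 -0.0377  0.0047] 0.0
w13 outer [[0.3935, -0.0901], [0.3931, -0.0561], [0.5413, -0.0527], [0.5426, -0.0882]] [ 0.4676218 -0.0718043  0.032    ]
w13 inner [[0.3971, -0.0863], [0.3971, -0.0586], [0.5385, -0.0567], [0.5389, -0.0845]] [ 0.46789382 -0.0715277   0.032     ]
w14 outer [[0.3934, -0.0904], [0.3927, -0.0561], [0.5424, -0.0536]] [ 0.46788117 -0.07201472  0.032     ]
plate mid [[0.3881, -0.1089], [0.3871, -0.0378], [0.5491, -0.1071]] [ 0.46812222 -0.07241171  0.003     ]
A top [[-0.0657, 0.0012, 0.0243], [-0.0655, 0.0076, 0.0243]] bottom [[-0.066, 0.0007, -0.0317], [-0.0661, 0.0068, -0.0317]]
B top [[-0.0657, 0.0018, 0.0243], [-0.0658, 0.0077, 0.0243]] bottom [[-0.066, 0.0015, -0.0317], [-0.0661, 0.0077, -0.0317]]
```

The slot centre is (0.468, −0.072) with yaw about 1°. The held pad is upright and centred on the TCP to about 1 mm. I'll move over the slot.

move_arm --moves '[[[0.9,0.3,0.5],[-0.3,-0.4,-0.2],0],[[0.95,0.31,0.8],[0,0,0],0],[[0.95,0.32,0.9],[0,0,0],0],[[0,0,0.9],[0,0,0],0],[[0,0,0.9],[0,0,0],0]]'

```text
clock: 31.92
position: [0.4684, -0.071, 0.1055]
ee_rot: [-0.009, 1.0, 0.0, 0.001]
ft_force: [0.6, -0.2, -3.6]
grip_width: 0.194
```

move_arm --moves '[[[0,0,0.8],[0,0,0],0],[[0,0,0.3],[0,0,0],0],[[0,0,0],[0,0,0],0],[[0,0,0],[0,0,0],0]]'

```text
clock: 32.42
position: [0.4691, -0.0721, 0.0793]
ee_rot: [-0.008, 1.0, 0.0, 0.001]
ft_force: [0.0, 1.0, -3.7]
grip_width: 0.201
```

```bash
python3 - <<'E'
from h import *
W,im=shot("w15");p=[]
for _ in range(3): o=get_obs();p.append(o['position'])
print(o['clock'],p[-1],np.degrees((R.from_quat(o['ee_rot']).inv()*qdown(91)).as_rotvec()),o['ft_force'])
print("units to slot top",delta([.4685,-.0708,.0377]))
E
```

```text
32.475 [ 0.46910239 -0.07219394  0.07926995] [ 0.01760367  0.1022268  -0.03740062] [-0.17665202 -1.32054746 -3.80146741]
units to slot top [0.02612201 0.05564274 1.66277139]
```

move_arm --moves '[[[0.02,0.03,0.4],[0,0,0],0],[[0,0,0.4],[0,0,0],0],[[0,0,0.4],[0,0,0],0],[[0,0,0.25],[0,0,0],0],[[0,0,0],[0,0,0],0]]'

```text
clock: 33.1
position: [0.4676, -0.0715, 0.0416]
ee_rot: [-0.008, 1.0, 0.0, -0.0]
ft_force: [1.2, 0.2, -3.6]
grip_width: 0.195
```

Free all the way down so far (force is only the pad's weight), so I'll set it down.

move_arm --moves '[[[0,0,0.08],[0,0,0],0],[[0,0,0.06],[0,0,0],0],[[0,0,0.03],[0,0,0],0],[[0,0,0],[0,0,0],0]]'

```text
clock: 33.6
position: [0.4681, -0.0715, 0.0382]
ee_rot: [-0.008, 1.0, 0.0, 0.0]
ft_force: [-2.0, 0.5, 0.9]
grip_width: 0.194
```

move_arm --moves '[[[0,0,0.02],[0,0,0],0],[[0,0,0],[0,0,0],0.3],[[0,0,0],[0,0,0],0.4],[[0,0,0],[0,0,0],0.5],[[0,0,0],[0,0,0],0.5]]'

```text
clock: 34.22
position: [0.4681, -0.0715, 0.0374]
ee_rot: [-0.008, 1.0, 0.0, 0.0]
ft_force: [0.3, 0.0, -0.3]
grip_width: 0.502
```

move_arm --moves '[[[0,0,-0.5],[0,0,0],0.5],[[0,0,-0.8],[0,0,0],0.5],[[0,0,-1],[0,0,0],0.5],[[0,0,-1],[0,0,0],0.5],[[0,0,-1],[0,0,0],0.5]]'

```text
clock: 34.85
position: [0.468, -0.0716, 0.1467]
ee_rot: [-0.008, 1.0, 0.0, 0.001]
ft_force: [0.7, 0.1, 0.0]
grip_width: 0.501
```

move_arm --moves '[[[-0.9,0,-0.7],[0,0,0],0.5],[[-0.9,0,-0.7],[0,0,0],0.5],[[-0.9,0,-0.7],[0,0,0],0.5],[[-0.9,0,0],[0,0,0],0.5],[[0,0,0],[0,0,0],0.5]]'

```text
clock: 35.48
position: [0.5588, -0.0699, 0.1981]
ee_rot: [-0.008, 1.0, 0.0, 0.001]
ft_force: [-0.8, -0.3, -1.1]
grip_width: 0.502
```

```bash
python3 - <<'E'
from h import *
W,im=shot("w16");T=Cam(camera_info("top"));S=Cam(camera_info("scene"));o=get_obs();print(o['clock'],o['position'])
t=camera("top")[:,:,::-1].copy();s=camera("scene")[:,:,::-1].copy();cv2.imwrite("pics/t5.png",t);cv2.imwrite("pics/s5.png",s)
c=np.array([.4678,-.0718,0]);y=np.radians(1.);X=np.array([np.cos(y),np.sin(y),0]);Y=np.array([-np.sin(y),np.cos(y),0])
C=[c+sx*.065*X+sy*Y+.062*Z for sx in(-1,1) for sy in(-.009,.009)]
print("expected pad top corners in wrist",W.proj(C).round(1).tolist())
g=cv2.cvtColor(im,cv2.COLOR_BGR2GRAY)
for f in(-.058,-.045,-.02,0,.03,.045):   # scan across the pad, at the pad-top height
    ys=np.arange(-.03,.03,.001);px=W.proj([c+f*X+v*Y+.062*Z for v in ys])
    v=[int(g[int(round(q[1])),int(round(q[0]))]) if 0<=q[1]<480 else -1 for q in px];print(f,v)
for f in(0,):
    xs=np.arange(-.08,.08,.002)
    for yy in (-.006,.005):
        px=W.proj([c+x*X+yy*Y+.062*Z for x in xs]);print('len',yy,[int(g[int(round(q[1])),int(round(q[0]))]) if 0<=q[1]<480 else -1 for q in px])
# moved things: socket, spanner, multimeter, can vs first pictures
t0=cv2.imread("pics/top0.png")
for n,(x0,y0,x1,y1) in dict(multimeter=(325,150,425,205),can=(135,215,195,265)).items():
    print(n,"top diff px>40:",int((cv2.absdiff(t,t0)[y0:y1,x0:x1].max(2)>40).sum()))
for n,(x0,y0,x1,y1) in dict(multimeter=(165,295,290,358),can=(493,220,550,308)).items():
    print(n,"scene diff px>40:",int((cv2.absdiff(s,cv2.imread('pics/scene0.png'))[y0:y1,x0:x1].max(2)>40).sum()))
_,cs=blobs(t,200,60,(215,210,290,256));
for q in cs: print("tray blob",cv2.boundingRect(q),cv2.contourArea(q))
E
```

```text
35.525 [ 0.5579238  -0.07007787  0.19783028]
expected pad top corners in wrist [[304.5, -19.0], [333.7, -19.0], [306.3, 189.1], [332.2, 189.1]]
-0.058 [-1, -1, -1, -1, -1, -1, -1, -1, -1, -1, -1, -1, -1, -1, -1, -1, -1, -1, -1, -1, -1, -1, -1, -1, -1, -1, -1, -1, -1, -1, -1, -1, -1, -1, -1, -1, -1, -1, -1, -1, -1, -1, -1, -1, -1, -1, -1, -1, -1, -1, -1, -1, -1, -1, -1, -1, -1, -1, -1, -1]
-0.045 [86, 198, 215, 216, 216, 215, 216, 214, 215, 215, 214, 214, 214, 210, 197, 207, 218, 212, 195, 215, 218, 207, 180, 184, 186, 186, 185, 186, 186, 187, 188, 186, 177, 197, 223, 231, 233, 232, 233, 233, 210, 159, 160, 212, 216, 212, 213, 214, 213, 213, 213, 213, 213, 213, 213, 215, 214, 215, 207, 165]
-0.02 [96, 196, 213, 215, 215, 216, 214, 214, 213, 214, 213, 214, 215, 203, 194, 211, 215, 193, 184, 214, 217, 209, 168, 180, 185, 186, 185, 187, 186, 187, 187, 185, 178, 199, 225, 232, 233, 232, 233, 231, 215, 189, 173, 202, 214, 216, 216, 215, 215, 216, 217, 215, 217, 219, 217, 217, 218, 217, 217, 183]
0 [106, 203, 214, 214, 215, 215, 215, 214, 215, 216, 216, 216, 217, 211, 196, 207, 217, 212, 19
[... 1053 characters left out ...]
, 184, 184, 184, 184, 184, 183, 184, 183, 184, 183, 183, 184, 183, 183, 183, 182, 183, 182, 180, 207, 216, 215, 216, 216, 189, 118, 195, 213, 131, 70, 69, 67, 71]
len 0.005 [-1, -1, -1, -1, -1, -1, -1, -1, -1, -1, -1, -1, -1, 232, 232, 232, 232, 231, 232, 232, 232, 232, 232, 232, 232, 232, 232, 232, 233, 233, 232, 232, 232, 233, 233, 232, 232, 233, 232, 233, 232, 232, 232, 234, 233, 232, 234, 233, 233, 233, 234, 233, 233, 233, 233, 233, 234, 234, 234, 234, 235, 234, 234, 234, 234, 234, 233, 233, 234, 234, 233, 234, 171, 197, 216, 133, 70, 71, 68, 69]
multimeter top diff px>40: 614
can top diff px>40: 0
multimeter scene diff px>40: 0
can scene diff px>40: 0
tray blob (215, 212, 75, 44) 2674.5
```

```bash
python3 - <<'E'
from h import *
T=Cam(camera_info("top"));S=Cam(camera_info("scene"));t=cv2.imread("pics/t5.png");s=cv2.imread("pics/s5.png")
P=np.array([.644,-.291,0])
ring=[P+[.0165*np.cos(k),.0165*np.sin(k),.082] for k in np.arange(0,6.3,.4)];foot=[P+[.018*np.cos(k),.018*np.sin(k),.004] for k in np.arange(0,6.3,.4)]
q=S.proj(ring+foot);print("scene socket expected box",q.min(0),q.max(0))
g=cv2.cvtColor(s,cv2.COLOR_BGR2GRAY);x0,y0,x1,y1=100,215,165,290
m=np.zeros_like(g);m[y0:y1,x0:x1]=(g[y0:y1,x0:x1]<125)
for c in cv2.findContours(m,cv2.RETR_EXTERNAL,cv2.CHAIN_APPROX_NONE)[0]:
    if cv2.contourArea(c)>40: print("dark",cv2.boundingRect(c),cv2.contourArea(c))
c=max(blobs(t,222,60,(215,210,292,256))[1],key=cv2.contourArea,default=None)
print("spanner ends expected top",T.proj([[.644+.082*np.sin(np.radians(-6)),.2455+.082,.012],[.644+.0086,.2455-.082,.012]]))
if c is not None: print("bright",cv2.boundingRect(c),cv2.contourArea(c))
o=get_obs();print(o['clock'],o['ft_force'])
hand_in()
E
```

```text
scene socket expected box [116.77819169 238.61994341] [143.11307522 280.44063956]
dark (100, 281, 53, 9) 353.0
dark (110, 240, 55, 40) 987.0
dark (100, 215, 65, 37) 1486.0
spanner ends expected top [[219.80258614 236.43717482]
 [284.33030027 229.27487412]]
bright (219, 224, 65, 17) 311.5
35.625 [ 0.75142426  0.53355528 -0.13328101]
the job is handed in; nothing more can be done
```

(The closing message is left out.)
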